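# Load the cam lift with stacking cups and hold it at full lift

## Task

Nest the two loose metal cups in the matching cup that is bolted to the table of the cam lift, one inside the other, so that all three make one upright stack with every cup fully seated. Let go of the cups, then swing the cam lever up to the point where the lift table stands highest (lever upright; further round it sinks again) and finish while still holding the lever there with the gripper, because a spring pulls it back. Leave the other things on the bench where they are.

Things in the scene. Friction and masses are not known exactly. Their poses are not given: they have to be found in the camera images.
- cup_a_mid (a point): loose aluminium stacking cup, 54 mm high, 0.07 kg (varies), upright, open on top: tapered foot 24 mm high (radius 16 mm below, 21 above), then a shoulder and a straight band 30 mm high, 52 mm outside, mouth 47 mm. Nested, its shoulder rests on the rim below, 2.5 mm play all round, its band fully exposed; each cup adds 30 mm. Origin on its axis, 27 mm above its underside; z up
- cup_b_mid (a point): the other loose aluminium stacking cup, 54 mm high, 0.07 kg (varies), upright, open on top: tapered foot 24 mm high (radius 16 mm below, 21 above), then a shoulder and a straight band 30 mm high, 52 mm outside, mouth 47 mm. Nested, its shoulder rests on the rim below, 2.5 mm play all round, its band fully exposed; each cup adds 30 mm. Origin on its axis, 27 mm above its underside; z up
- seat_rim (a point): centre of the mouth of the receiving cup (same shape) bolted to the lift table, a 95x58 mm steel plate: 150 mm above the worktop with the lever down. First cup nested in it: origin 3 mm above this point; second: 33 mm. Axes of the cam lift: lever on its +y side, resting lever points to -x, z up. The lift is fixed; its base plate is 110x155x10 mm
- cam_pivot (a point): point on the fixed horizontal camshaft axis in the lever's plane: 120 mm to the lift's +y side of the cup axis, 55 mm above the worktop. Axes as those of the lift (camshaft along y)
- lever_grip (a point): centre of the black grip roller on the lever's end: 22 mm diameter, 24 mm long along the camshaft (y), so it can be pinched from above on its flat ends; 90 mm from the camshaft axis. The bar that carries it is 9 mm thick (y), 14 mm wide. Turns with the lever: its axes are those of the lift at lever value 0; y stays along the camshaft
- cam_lever (a joint): lever angle, rad: 0 = level, pointing to the lift's -x (towards the robot); grows as the grip swings up; 1.57 = upright, lift highest; stop at 2.4. Force at the grip about 2 N near rest, 4 N upright; a spring pulls the lever back when let go. Starts at 0
- lift_table (a joint): height of the lift table above its lowest position, m: 0 with the lever level, 0.0175 at the top with the lever upright; lower again beyond that
- tape_ring: roll of black tape lying flat, 64x62x19 mm, a bystander; origin at the centre of its underside
- spare_block: beige notched nest block, 32x50x13 mm, a bystander; origin at the centre of its underside
- cover_module: small dark moulded cover module, 22x66x8 mm, a bystander; origin at the centre of its underside
- clean_pad: small cleaning pad on a holder, 24x44x13 mm, a bystander; origin at the centre of its underside
Mind the look-alikes: they are no part of the job. Leave any orange look-alike of the part that bears cup_b_mid alone.

How it is judged (in metres and radians):
On the way, in this order (a step that is already met when the one before it is completed fails the run):
1. both loose cups are nested in the bolted cup and let go, the lever still down (((z of cup_a_mid in the frame of seat_rim between 0 and 0.006 m and z of cup_b_mid in the frame of seat_rim between 0.03 and 0.036 m and horizontal distance between cup_a_mid and seat_rim below 0.006 m and horizontal distance between cup_b_mid and cup_a_mid below 0.006 m) or (z of cup_b_mid in the frame of seat_rim between 0 and 0.006 m and z of cup_a_mid in the frame of seat_rim between 0.03 and 0.036 m and horizontal distance between cup_b_mid and seat_rim below 0.006 m and horizontal distance between cup_a_mid and cup_b_mid below 0.006 m)) and angle between each of cup_a_mid, cup_b_mid's own z axis and vertical below 0.1 rad and contact force between each of the arm, the fingers and cup_a below 0.1 N and contact force between each of the arm, the fingers and cup_b below 0.1 N and value of joint cam_lever below 0.6 rad), for 0.2 s.
2. the lever is held at the top of its lift with the stack still nested (((z of cup_a_mid in the frame of seat_rim between 0 and 0.006 m and z of cup_b_mid in the frame of seat_rim between 0.03 and 0.036 m and horizontal distance between cup_a_mid and seat_rim below 0.006 m and horizontal distance between cup_b_mid and cup_a_mid below 0.006 m) or (z of cup_b_mid in the frame of seat_rim between 0 and 0.006 m and z of cup_a_mid in the frame of seat_rim between 0.03 and 0.036 m and horizontal distance between cup_b_mid and seat_rim below 0.006 m and horizontal distance between cup_a_mid and cup_b_mid below 0.006 m)) and angle between each of cup_a_mid, cup_b_mid's own z axis and vertical below 0.1 rad and value of joint lift_table above 0.0167 m and value of joint cam_lever between 1.32 and 1.82 rad and velocity of joint cam_lever between -0.15 and 0.15 rad/s and contact force between the fingers and cam_lever above 1 N), for 0.3 s.
At the end, for the whole second after the job is handed in: Both loose cups sit let go in the bolted cup, one above the other (3 mm in height, 6 mm off the axis of the cup below, tilt under 0.1 rad); the table is over 16.7 of its 17.5 mm up, the lever within 0.25 rad of upright, still, and held by the gripper (over 1 N) (all of step 2 and contact force between each of the arm, the fingers and cup_a below 0.1 N and contact force between each of the arm, the fingers and cup_b below 0.1 N); the arm keeps its last pose, push and grip.
It fails at once if the roll of black tape lying flat is pushed away (over 30 mm) (distance of tape_ring from where it was at the start of the episode above 0.03 m).
It fails at once if the beige notched nest block is pushed away (over 30 mm) (distance of spare_block from where it was at the start of the episode above 0.03 m).
It fails at once if the small dark moulded cover module is pushed away (over 30 mm) (distance of cover_module from where it was at the start of the episode above 0.03 m).
It fails at once if the small cleaning pad on a holder is pushed away (over 30 mm) (distance of clean_pad from where it was at the start of the episode above 0.03 m).
It also fails if it takes over 64 s, if anything falls off the work surface, if the arm or the gripper's body presses on something with over 40 N, if the wrist force passes 120 N, or if a joint passes its speed limit or range.

## Robot

A 7-joint arm with a two-finger parallel gripper is mounted at the origin on a cart in front of the work surface, level with it; the furniture and walls round the work are solid. World frame = base frame: x ahead of the robot, y to its left, z up, the work surface at z = 0. Lengths are in m, angles in degrees, forces in N, time in s.
With the tool pointing down it reaches from about 0.4 to 0.75 m from the base axis. Payload 19.5 kg.
Tool frame: the origin (TCP) lies midway between the tips of the shut fingers; the grasp point (between the pads) lies 19 mm behind it; z points along the fingers, x is the direction in which the jaws open and shut, and the axes are right-handed (so a half turn about z gives the same grasp; the last joint's range is limited). The gripper opens to 85 mm and grips with 20 to 120 N. Pads are 22 mm wide; open, the fingers measure 114 mm over their backs; the gripper's body (76 mm by 85 mm) begins 54 mm behind the grasp point. The pads swing forward as they close: fully open they stand 13 mm farther back than shut.
Start: joints at [74.33, 40.479, -1.581, 85.061, 1.261, 54.483, -4.326], TCP at [0.132, -0.56, 0.205] pointing down, gripper open.
Joint ranges: [-155.06, 155.06], [-18.47, 123.98], [-90, 86.84], [0, 140.48], [-83.41, 263.41], [0, 116], [-161.91, 161.91]. Speed limits (degrees/s): [108.29, 108.29, 147.25, 147.25, 172.46, 172.46, 172.46].

## Interface

Orientations are given as a 3x3 rotation matrix whose columns are the frame's x, y, z axes.
In Python, from workcell import manip, cams, order, regions_of gives the robot as it stands. The module is installed in compiled form; this text tells all that it offers.
- The arm moves only by the tool send_rows, never from a script. Its argument "series" is a list that holds one entry, the list of rows, each a list of 7 numbers: the closure, from 0 (fully open) to 1 (shut), then the shift along the tool's x, y, z in cm, then the turn, a rotation vector about the tool's x, y, z in degrees. A call has 1 to 12 rows; each row is the pose to reach, as a shift and turn from the pose commanded when the call began, along the tool's axes at that moment; what a row does not reach only later rows make up. A row lasts 1/8 s, in which the tool goes at most 62.5 mm and 10.7 degrees, less where a joint would pass 70% of its speed; a pose out of reach is approached as far as the arm can. A call with a gripper value outside its range is refused whole. The fingers move at their own pace and stop on an object; "grip_force" is the grip in N (left out, the last holds). Time passes only in rows, so rows that repeat a pose let the fingers close. It gives the time, the measured TCP pose, the force and the opening at its end, in the units of the state.
- manip.get_obs(): the state, without advancing time (a new reading comes with each control period).
- cams.read_camera(name): name is "scene" or "top" or "wrist"; returns the picture (400x640x3 uint8, blue, green, red); there is no depth.
- cams.camera_params(name): a dict with "fx", "fy", "cx", "cy" (pixels), "rvec" (rotation vector, rad) and "tvec" (3), from world to camera coordinates, as OpenCV has them; the wrist camera has in their place "tool_from_camera" (4x4, takes a point from camera to tool coordinates, whose origin is the TCP and whose axes are the tool frame's). Camera axes: x right, y down, z forward; pixel columns grow to the right and rows downward; lengths in m; the calibration is good to about 2 mm. A picture is of the moment at which its call begins: read the wrist's pose just before it. camera_params takes no time and is no camera call.
- order.close_job(): hands the job in, once; it reports no verdict.
Trained networks look in the newest picture that a camera, given by its name, has taken for a name from the list of things; names that differ only in an ending like _2 or _b are one class to them, and where a whole thing is asked for, a point or a joint stands for the part that bears it (a point fixed in the world has none). Each returns a list of dicts, best first, with "conf" (0 to 1); they miss things now and then, are a little off and sometimes report something else, mostly with a low value. They report only what shows in the picture. A call takes as long as a camera call. They do not tell look-alikes from the thing itself.
- regions_of(camera, name): "region" (400x640 bool, what is visible of it) and "extent" ([centre column, centre row, width, height] in pixels, round what is visible of it).
The state is a dict: "t": time; "q": joint angles; "joint_vel": joint speeds; "effort": joint torques, N m; "eef_pos": TCP position; "orientation": TCP orientation; "wrist_force": force on the tool from outside, world axes, zero at the start; "torque": the same for the moment, N m; "gripper_width": finger opening in m.
Only numpy, scipy, OpenCV 4.12 (cv2) and the standard library are available. Lean on these libraries where they do the work, as an engineer would, in place of code of your own. Each camera call takes 0.05 s, during which the arm holds its last target. There are 200 camera calls.

## Working session

There is one attempt and no reset: what is moved stays moved. The work goes in short steps, Python scripts to look and compute and a tool call to move; the robot and the scene stay as the last step left them, time stands still between calls to the robot, and variables do not carry over. Pictures are saved under pics/ and viewed, about 8 in all and at most 12, crops included, and the job is handed in when it is done.

Besides the shell and the picture viewer there is one more tool, called after "Call:" as name(argument=value, ...), one argument or row to a line, values as JSON. send_rows: Moves the arm, as the interface text tells. Its arguments: {"type":"object","properties":{"series":{"type":"array"},"grip_force":{"type":"number"}},"required":["series"]}

```bash
mkdir -p pics
cat > h.py <<'E'
import numpy as np, cv2
from workcell import manip, cams, order, regions_of
def cam(n):
    p=cams.camera_params(n); K=np.array([[p['fx'],0,p['cx']],[0,p['fy'],p['cy']],[0,0,1.]])
    if n=='wrist':
        o=manip.get_obs(); T=np.eye(4); T[:3,:3]=np.array(o['orientation']); T[:3,3]=o['eef_pos']
        W=T@np.array(p['tool_from_camera']); C=np.linalg.inv(W); return K,C[:3,:3],C[:3,3]
    return K,cv2.Rodrigues(np.array(p['rvec'],float))[0],np.array(p['tvec'],float).ravel()
def ray(c,u,v,z):
    K,R,t=c; o=-R.T@t; d=R.T@np.linalg.inv(K)@[u,v,1]; return o+d*(z-o[2])/d[2]
def proj(c,X):
    K,R,t=c; p=K@(R@np.array(X,float)+t); return p[:2]/p[2]
E
python3 - <<'E'
from h import *
o=manip.get_obs(); print(o['t'],o['eef_pos'],np.round(o['orientation'],3),o['gripper_width'])
for n in ['scene','top']:
    c=cam(n); print(n,-c[1].T@c[2],c[1][2],c[0][0,0])
    im=cams.read_camera(n); cv2.imwrite(f'pics/{n}0.png',im)
    for k in ['cup_a_mid','seat_rim','lever_grip','cam_lever','lift_table','tape_ring','spare_block','cover_module','clean_pad']:
        try:
            for r in regions_of(n,k)[:4]: print(k,round(r['conf'],2),np.round(r['extent'],1))
        except Exception as e: print(k,e)
E
```

```text
0.0 [ 0.1320712  -0.55934115  0.20494273] [[ 0.23  -0.973 -0.   ]
 [-0.973 -0.23   0.001]
 [-0.001  0.    -1.   ]] 0.08488549360965783
scene [ 0.01163073 -1.04809619  0.62797952] [ 0.41855486  0.78125408 -0.46309168] 515.2633120916545
cup_a_mid 0.87 [295.6 237.6  23.6  29.4]
cup_a_mid 0.22 [359.3 176.9  42.2  48.3]
seat_rim 0.71 [362.6 179.9  39.5  43. ]
lever_grip 0.85 [337.2 190.4  79.8  30.8]
cam_lever 0.78 [337.2 191.6  76.7  33.9]
lift_table 0.97 [361.1 178.4  43.5  43.8]
tape_ring 0.85 [378.5 257.4  28.7  21.5]
spare_block 0.76 [308.6 278.9  29.8  15.8]
cover_module 0.86 [300.8 313.   33.3  15. ]
cover_module 0.68 [345.5 192.9  89.7  74.2]
clean_pad 0.53 [391.4 268.6  17.6  19.9]
top [ 0.40536921 -0.17458108  1.16675923] [ 0.05334257  0.00297013 -0.99857185] 482.2816682204067
cup_a_mid 0.85 [317.2 218.2  23.8  22. ]
seat_rim 0.9 [289.2 122.8  27.3  46.4]
seat_rim 0.54 [274.4 136.5  83.1  76. ]
lever_grip 0.83 [250.9 151.   33.5  49.6]
cam_lever 0.93 [250.6 148.9  33.8  53.1]
lift_table 0.74 [289.6 122.   30.3  42.4]
tape_ring 0.62 [367.6 153.7  27.4  28.7]
tape_ring 0.45 [276.9 138.6  79.5  72.3]
spare_block 0.78 [366.5 228.3  23.4  22.8]
spare_block 0.72 [288.8 123.3  32.3  44. ]
spare_block 0.47 [366.2 155.9  24.1  25.4]
cover_module 0.78 [399.4 251.2   8.4  24.7]
cover_module 0.71 [367.  228.6  24.8  20.6]
clean_pad 0.49 [392.2 157.8  16.5  18.3]
```

View pics/scene0.png

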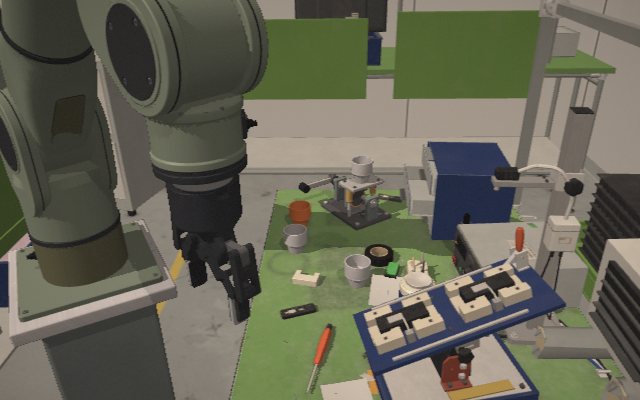

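View pics/top0.png

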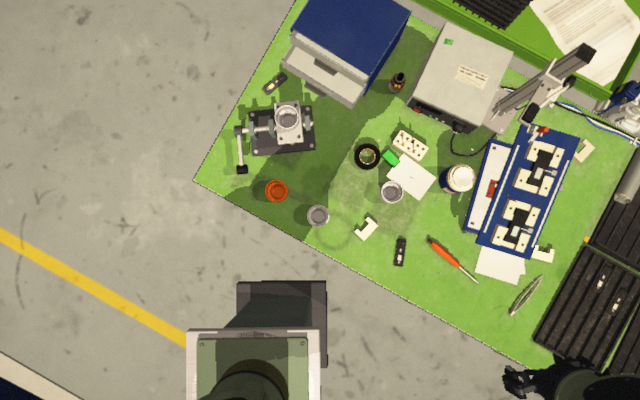

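The scene picture shows grey cups at (295,238) and (358,270) and an orange look-alike at (300,212). In the top picture the grey cups are at (318,215) and (392,191), the orange one at (276,191), the bolted cup at (289,117) and the lever grip at (242,169).

Run:
```python
from h import *
c=cam('top')
im=cv2.imread('pics/top0.png')
cr=im[80:270,220:420]; cv2.imwrite('pics/topc.png',cv2.resize(cr,None,fx=3.0,fy=3.0,interpolation=cv2.INTER_CUBIC))
for n,u,v,z in [('cupA',318,215,.054),('cupB',392,191,.054),('orange',276,191,.054),('seat',289,117,.15),('grip',242,169,.055),('tape',367.5,155,.019),('pad',392,158,.01),('block',366,228,.013),('cover',399,251,.008)]:
    print(n,ray(c,u,v,z).round(3))
```

```text
cupA [ 0.418 -0.162  0.054]
cupB [ 0.471 -0.333  0.054]
orange [ 0.475 -0.065  0.054]
seat [ 0.627 -0.104  0.15 ]
grip [0.528 0.013 0.055]
tape [ 0.56  -0.282  0.019]
pad [ 0.553 -0.342  0.01 ]
block [ 0.386 -0.275  0.013]
cover [ 0.33  -0.353  0.008]
```

View pics/topc.png

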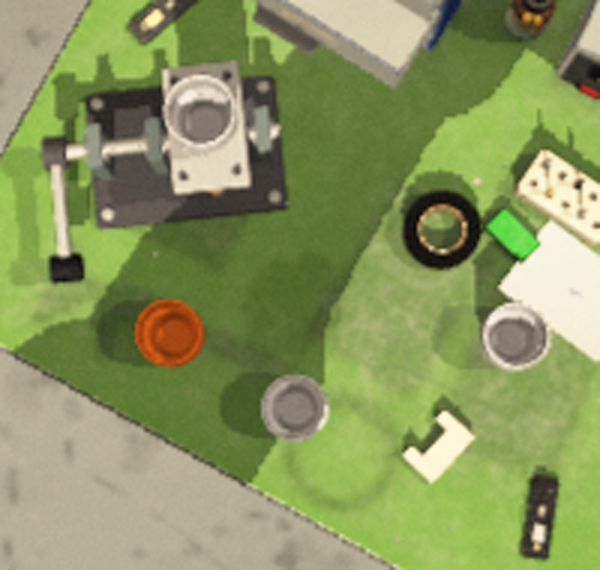

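```bash
cat >> h.py <<'E'
def Rt(a):
    s,k=np.sin(np.radians(a)),np.cos(np.radians(a)); return np.array([[s,-k,0],[-k,-s,0],[0,0,-1.]])
def plan(*wps):
    """wps: x,y,z,yaw(deg of lift y)"""
    o=manip.get_obs(); R=np.array(o['orientation']); p=np.array(o['eef_pos'])
    print('t',o['t'],'at',p.round(4),'F',np.round(o['wrist_force'],1),'w',round(o['gripper_width'],4))
    for w in wps:
        print(w,'cm',(R.T@(np.array(w[:3])-p)*100).round(2),'deg',np.degrees(cv2.Rodrigues(R.T@Rt(w[3]))[0].ravel()).round(2))
E
python3 - <<'E'
from h import *
print(np.round(cams.camera_params('wrist')['tool_from_camera'],3),cams.camera_params('wrist')['fx'])
plan((.40,-.162,.2,5))
E
```

```text
[[ 1.    -0.001  0.001 -0.001]
 [ 0.001  0.955  0.295 -0.077]
 [-0.001 -0.295  0.955 -0.169]
 [ 0.     0.     0.     1.   ]] 285.9518761573358
t 1.0 at [ 0.1321 -0.5596  0.2054] F [ 0.2 -0.8  0.3] w 0.0853
(0.4, -0.162, 0.2, 5) cm [-32.54 -35.21   0.54] deg [-0.    0.01  8.28]
```

Call:
send_rows(
  series=[
    [[0,-4.1,-4.4,0,0,0,1],[0,-8.1,-8.8,0.1,0,0,2],[0,-12.2,-13.2,0.2,0,0,3],[0,-16.3,-17.6,0.3,0,0,4],[0,-20.3,-22,0.3,0,0,5],[0,-24.4,-26.4,0.4,0,0,6],[0,-28.5,-30.8,0.5,0,0,7],[0,-31,-33.5,0.5,0,0,8],[0,-32.5,-35.2,0.5,0,0,8.3],[0,-32.5,-35.2,0.5,0,0,8.3]],
  ],
)

```text
t: 2.25
eef_pos: [0.4008, -0.1612, 0.2004]
orientation: [[0.089, -0.996, 0.0], [-0.996, -0.089, 0.0], [-0.0, -0.0, -1.0]]
wrist_force: [-0.5, -0.3, -0.0]
gripper_width: 0.0854
```

Run:
```python
from h import *
im=cams.read_camera('wrist'); cv2.imwrite('pics/w1.png',im); c=cam('wrist'); plan((.418,-.162,.2,5))
for r in regions_of('wrist','cup_a_mid'):
    e=r['extent']; print(r['conf'],np.round(e,1),ray(c,e[0],e[1],.027).round(3))
print(proj(c,(.418,-.162,.054)),proj(c,(.475,-.065,.054)))
```

```text
t 2.3 at [ 0.4001 -0.1622  0.2004] F [-0.8 -0.7 -0.3] w 0.0852
(0.418, -0.162, 0.2, 5) cm [ 0.14 -1.78  0.04] deg [-0.   -0.    0.04]
0.57 [324.1 166.   49.   47.2] [ 0.418 -0.162  0.027]
[323.91455796 169.93375685] [236.43287338 108.23994807]
```

View pics/w1.png

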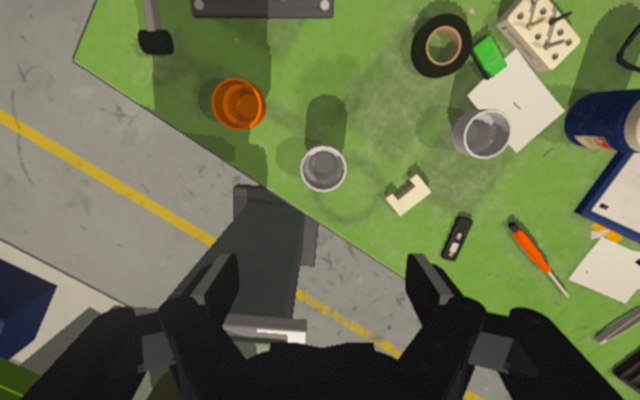

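The wrist view shows cup A's rim centre at (324,168), clear of the orange cup at (238,104) and the beige block at (408,195). That agrees with the top view, so I'll descend and grip.

Call:
send_rows(
  grip_force=30,
  series=[
    [[0,0.1,-1.7,0,0,0,0],[0,0.1,-1.7,5,0,0,0],[0,0.1,-1.7,10,0,0,0],[0,0.1,-1.7,14,0,0,0],[0,0.1,-1.7,17,0,0,0],[0,0.1,-1.7,18.3,0,0,0],[0,0.1,-1.7,18.3,0,0,0],[1,0.1,-1.7,18.3,0,0,0],[1,0.1,-1.7,18.3,0,0,0],[1,0.1,-1.7,18.3,0,0,0],[1,0.1,-1.7,18.3,0,0,0],[1,0.1,-1.7,18.3,0,0,0]],
  ],
)

```text
t: 3.85
eef_pos: [0.4175, -0.162, 0.0183]
orientation: [[0.087, -0.996, 0.001], [-0.996, -0.087, -0.0], [0.0, -0.001, -1.0]]
wrist_force: [-0.3, 1.9, 11.6]
gripper_width: 0.0495
```

Call:
send_rows(
  series=[
    [[1,0,0,0,0,0,0],[1,0,0,-5,0,0,0],[1,0,0,-10,0,0,0],[1,0,0,-16,0,0,0],[1,0,0,-22,0,0,0],[1,2,-2,-24,0,0,0],[1,0,-7,-24,0,0,0],[1,-4,-9,-24,0,0,0],[1,-4,-9,-24,0,0,0],[1,-4,-9,-24,0,0,0]],
  ],
)

```text
t: 5.1
eef_pos: [0.5028, -0.1147, 0.2578]
orientation: [[0.087, -0.996, 0.0], [-0.996, -0.087, -0.0], [0.0, -0.0, -1.0]]
wrist_force: [0.2, -0.4, -0.6]
gripper_width: 0.0496
```

Run:
```python
from h import *
im=cams.read_camera('wrist'); cv2.imwrite('pics/w2.png',im); c=cam('wrist'); plan()
for k,z in [('cup_a_mid',.25),('seat_rim',.15),('lift_table',.12),('lever_grip',.055)]:
  for r in regions_of('wrist',k):
    e=r['extent']; print(k,r['conf'],np.round(e,1),ray(c,e[0],e[1],z).round(3))
```

```text
t 5.15 at [ 0.5028 -0.1151  0.2578] F [-0.1 -0.4 -1.2] w 0.0495
cup_a_mid 0.67 [321.2 252.6  96.2 104.8] [ 0.49  -0.115  0.25 ]
seat_rim 0.6 [313.6  62.1  54.5 105.6] [ 0.622 -0.097  0.15 ]
lift_table 0.63 [316.6  59.3  60.9 102.8] [ 0.63  -0.098  0.12 ]
lever_grip 0.96 [281.  105.7 161.6 102.2] [ 0.585 -0.057  0.055]
```

View pics/w2.png

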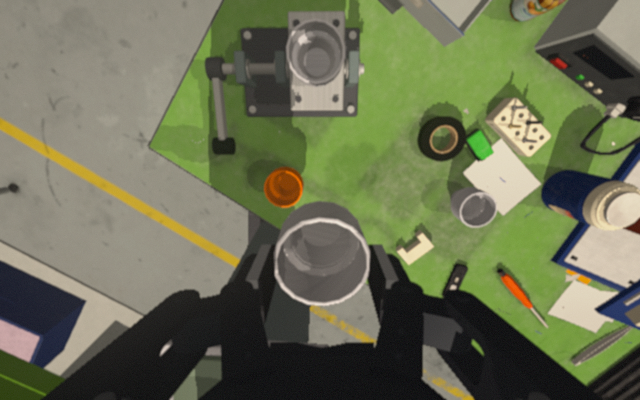

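The view shows cup A held, with its rim centred near (322,261). The seat rim is near (316,53), the roller near (223,146) and cup B near (474,208). Next I'll fit the rims more precisely.

Run:
```python
from h import *
from scipy.optimize import least_squares
im=cv2.imread('pics/w2.png'); c=cam('wrist')
g=cv2.cvtColor(im,cv2.COLOR_BGR2GRAY).astype(np.float32); g=cv2.GaussianBlur(g,(0,0),1)
def fit(x0,z,r,tries=1):
    # maximise brightness of circle of mid-wall radius r at height z
    th=np.linspace(0,2*np.pi,120)
    best=None
    for dx in np.arange(-.016,.0161,.001):
        for dy in np.arange(-.016,.0161,.001):
            P=np.array([x0[0]+dx+r*np.cos(th),x0[1]+dy+r*np.sin(th),np.full(120,z)]).T
            q=(c[0]@(c[1]@P.T+c[2][:,None])); q=(q[:2]/q[2]).astype(np.float32)
            s=cv2.remap(g,q[0][None],q[1][None],1).mean()
            if best is None or s>best[0]: best=(s,x0[0]+dx,x0[1]+dy)
    return np.round(best,4)
s=fit(ray(c,315.5,53.5,.15),.15,.0248); print('seat',s, proj(c,(s[1],s[2],.15)))
for z in (.288,.2935,.298):
  h=fit(ray(c,322,261,z),z,.0248); print('held',z,h)
b=fit(ray(c,476,207,.054),.054,.0248); print('B',b)
v=im.copy()
def circ(x,y,z,col):
    for t in np.linspace(0,6.28,90):
        for r in (.026,.0235): cv2.circle(v,tuple(np.int32(np.round(proj(c,(x+r*np.cos(t),y+r*np.sin(t),z))))),0,col,-1)
circ(s[1],s[2],.15,(0,0,255)); h=fit(ray(c,322,261,.2935),.2935,.0248); circ(h[1],h[2],.2935,(0,0,255)); circ(b[1],b[2],.054,(0,0,255))
cv2.imwrite('pics/w2c.png',cv2.resize(v[0:320,190:510],None,fx=1.85,fy=1.85,interpolation=cv2.INTER_NEAREST))
for n,u,w,z in [('pivot',214,68,.055),('grip',223,146,.055),('baseTL',239,30,.01),('baseTR',360,30,.01),('baseBL',242,116,.01),('baseBR',357,116,.01)]: print(n,ray(c,u,w,z).round(4))
```

```text
seat [ 1.446802e+02  6.196000e-01 -1.005000e-01] [318.01190739  66.31536492]
held 0.288 [ 1.733872e+02  5.022000e-01 -1.136000e-01]
held 0.2935 [ 1.713018e+02  5.052000e-01 -1.133000e-01]
held 0.298 [ 1.366781e+02  5.077000e-01 -1.151000e-01]
B [167.4141   0.4928  -0.3441]
pivot [0.6211 0.0244 0.055 ]
grip [0.5303 0.0152 0.055 ]
baseTL [0.6737 0.0072 0.01  ]
baseTR [ 0.6869 -0.1475  0.01  ]
baseBL [0.568 0.003 0.01 ]
baseBR [ 0.5816 -0.1565  0.01  ]
```

View pics/w2c.png

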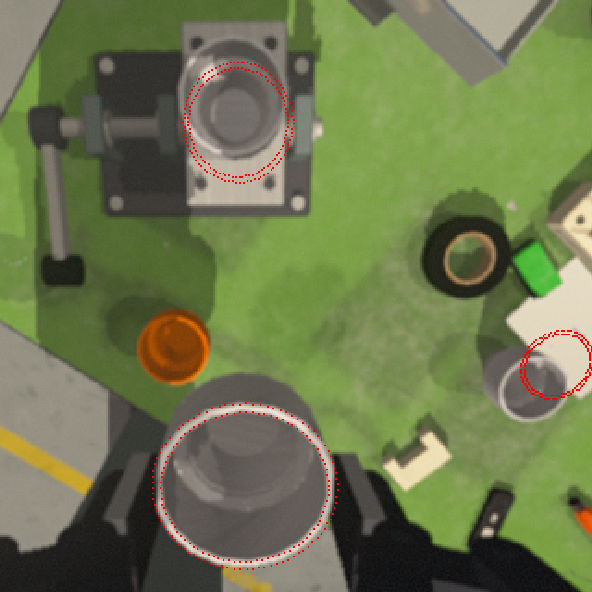

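Run:
```python
from h import *
c=cam('wrist'); print(ray(c,315.1,52.7,.15), ray(c,476,209,.054))
im=cv2.imread('pics/w2.png'); print(ray(cam('top'),289,117,.15), ray(cam('top'),288,118,.15))
plan((.60,-.1,.255,5))
```

```text
[ 0.63015184 -0.09709679  0.15      ] [ 0.47401268 -0.32881097  0.054     ]
[ 0.6267627  -0.10415761  0.15      ] [ 0.62464596 -0.10200204  0.15      ]
t 5.35 at [ 0.503  -0.1149  0.2576] F [ 0.4  0.  -0.7] w 0.0493
(0.6, -0.1, 0.255, 5) cm [-0.65 -9.79  0.26] deg [-0.01 -0.   -0.08]
```

Call:
send_rows(
  series=[
    [[1,-0.3,-3,0,0,0,0],[1,-0.7,-5.7,0,0,0,0],[1,-0.7,-5.7,0,0,0,0],[1,-0.7,-5.7,0,0,0,0]],
  ],
)

```text
t: 5.85
eef_pos: [0.5589, -0.1029, 0.2574]
orientation: [[0.086, -0.996, -0.0], [-0.996, -0.086, -0.0], [0.0, 0.0, -1.0]]
wrist_force: [0.2, 0.7, -0.7]
gripper_width: 0.049
```

Run:
```python
from h import *
im=cams.read_camera('wrist'); cv2.imwrite('pics/w3.png',im); c=cam('wrist'); plan()
v=im.copy()
def circ(x,y,z,col):
    for t in np.linspace(0,6.28,90):
        cv2.circle(v,tuple(np.int32(np.round(proj(c,(x+.026*np.cos(t),y+.026*np.sin(t),z))))),0,col,-1)
circ(.630,-.097,.15,(0,0,255)); circ(.6258,-.103,.15,(255,0,0))
cv2.imwrite('pics/w3c.png',cv2.resize(v[20:220,200:420],None,fx=2.7,fy=2.7,interpolation=cv2.INTER_NEAREST))
print(proj(c,(.630,-.097,.15)),proj(c,(.631,-.097,.15)),proj(c,(.630,-.096,.15)))
```

```text
t 5.9 at [ 0.5588 -0.1029  0.2575] F [-0.   0.3 -0.2] w 0.0495
[323.2399814  120.58847269] [323.33391494 119.47053441] [322.16651166 120.49283995]
```

View pics/w3c.png

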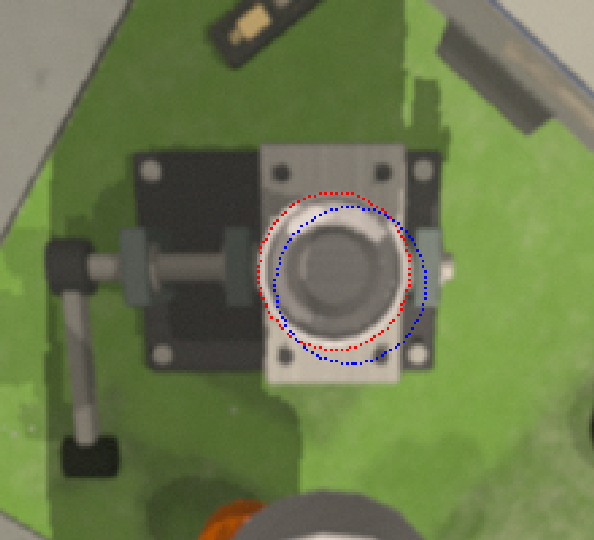

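The red circle at (.630,-.097) matches the seat rim. I'll move over it and lower.

Call:
send_rows(
  series=[
    [[1,0.1,-3.5,0,0,0,0],[1,0.1,-7,0,0,0,0],[1,0.1,-7,3,0,0,0],[1,0.1,-7,6,0,0,0],[1,0.1,-7,8,0,0,0],[1,0.1,-7,9,0,0,0],[1,0.1,-7,9.8,0,0,0],[1,0.1,-7,10.4,0,0,0],[1,0.1,-7,10.7,0,0,0],[1,0.1,-7,10.7,0,0,0]],
  ],
)

```text
t: 7.15
eef_pos: [0.6293, -0.0973, 0.1505]
orientation: [[0.087, -0.996, 0.0], [-0.996, -0.087, 0.0], [-0.0, -0.0, -1.0]]
wrist_force: [-1.2, -0.3, -0.2]
gripper_width: 0.0495
```

Call:
send_rows(
  series=[
    [[1,0,0,0.2,0,0,0],[1,0,0,0.4,0,0,0],[1,0,0,0.5,0,0,0],[1,0,0,0.5,0,0,0]],
  ],
)

```text
t: 7.65
eef_pos: [0.6292, -0.0973, 0.1454]
orientation: [[0.087, -0.996, -0.0], [-0.996, -0.087, 0.0], [-0.0, 0.0, -1.0]]
wrist_force: [0.4, 0.9, -0.4]
gripper_width: 0.0495
```

Call:
send_rows(
  series=[
    [[1,0,0,0.1,0,0,0],[0,0,0,0.1,0,0,0],[0,0,0,0.1,0,0,0],[0,0,0,0.1,0,0,0],[0,0,0,0.1,0,0,0],[0,0,0,-3,0,0,0],[0,0,0,-8,0,0,0],[0,0,5,-12,0,0,0],[0,0,7,-12,0,0,0],[0,0,7,-12,0,0,0]],
  ],
)

```text
t: 8.9
eef_pos: [0.5589, -0.1036, 0.2664]
orientation: [[0.086, -0.996, 0.001], [-0.996, -0.086, -0.0], [0.0, -0.001, -1.0]]
wrist_force: [0.1, 0.3, 0.3]
gripper_width: 0.0856
```

Run:
```python
from h import *
im=cams.read_camera('wrist'); c=cam('wrist'); plan((.452,-.329,.2,5))
v=im.copy()
for (x,y,z,col) in [(.630,-.097,.18,(0,0,255)),(.474,-.329,.054,(255,0,0))]:
    for t in np.linspace(0,6.28,90):
        cv2.circle(v,tuple(np.int32(np.round(proj(c,(x+.026*np.cos(t),y+.026*np.sin(t),z))))),0,col,-1)
cv2.imwrite('pics/w4c.png',cv2.resize(v[0:280,200:600],None,fx=2,fy=2,interpolation=cv2.INTER_NEAREST))
```

```text
t 8.95 at [ 0.5596 -0.1033  0.2658] F [-0.  -0.9  0.4] w 0.0849
(0.452, -0.329, 0.2, 5) cm [21.55 12.68  6.57] deg [-0.03  0.01 -0.02]
```

View pics/w4c.png

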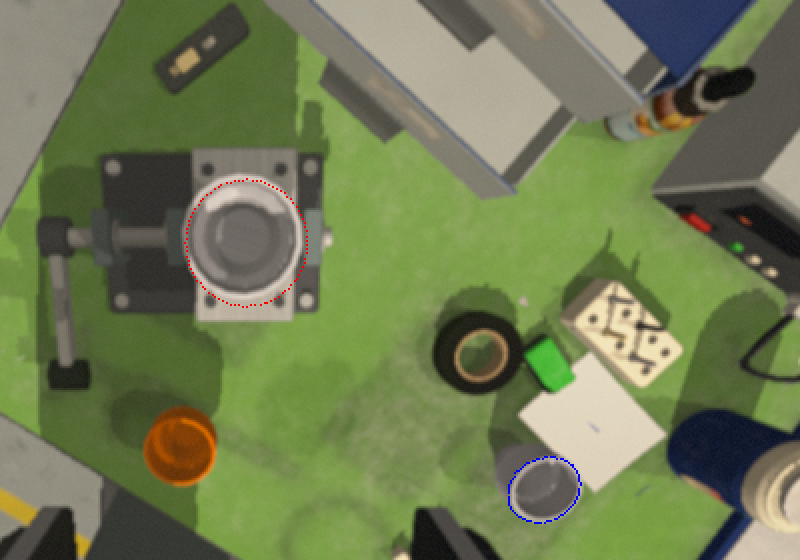

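Cup A sits nested with its rim within about 1.5 mm of the prediction, and the blue circle matches cup B at (.474,-.329). Next is cup B.

Call:
send_rows(
  series=[
    [[0,3.6,2.1,1,0,0,0],[0,7.2,4.2,2,0,0,0],[0,10.8,6.3,3,0,0,0],[0,14.4,8.4,4,0,0,0],[0,18,10.5,5,0,0,0],[0,20.5,12,6,0,0,0],[0,21.5,12.7,6.5,0,0,0],[0,21.5,12.7,6.5,0,0,0],[0,21.5,12.7,6.5,0,0,0]],
  ],
)

```text
t: 10.07
eef_pos: [0.4526, -0.3275, 0.2006]
orientation: [[0.088, -0.996, 0.001], [-0.996, -0.088, 0.0], [-0.0, -0.001, -1.0]]
wrist_force: [-0.8, -0.1, 0.7]
gripper_width: 0.0856
```

Run:
```python
from h import *
im=cams.read_camera('wrist'); c=cam('wrist'); cv2.imwrite('pics/w5.png',im)
for r in regions_of('wrist','cup_b_mid'):
    e=r['extent']; print(r['conf'],np.round(e,1),ray(c,e[0],e[1],.027).round(4),ray(c,e[0],e[1],.054).round(4))
plan((.474,-.329,.017,5)); print(proj(c,(.474,-.329,.054)))
```

```text
0.72 [329.  167.4  48.2  44.1] [ 0.4691 -0.3338  0.027 ] [ 0.4738 -0.3326  0.054 ]
0.63 [ 93.8 138.8  70.1  49.4] [ 0.4786 -0.0561  0.027 ] [ 0.4826 -0.0769  0.054 ]
t 10.175 at [ 0.4524 -0.3277  0.2007] F [-0.8 -0.7 -0.6] w 0.0855
(0.474, -0.329, 0.017, 5) cm [ 0.32 -2.12 18.37] deg [-0.03  0.01  0.07]
[325.76830687 166.97991321]
```

Call:
send_rows(
  grip_force=30,
  series=[
    [[0,0.5,-1.9,0,0,0,0],[0,0.5,-1.9,5,0,0,0],[0,0.5,-1.9,10,0,0,0],[0,0.5,-1.9,14,0,0,0],[0,0.5,-1.9,17,0,0,0],[0,0.5,-1.9,18.2,0,0,0],[0,0.5,-1.9,18.2,0,0,0],[1,0.5,-1.9,18.2,0,0,0],[1,0.5,-1.9,18.2,0,0,0],[1,0.5,-1.9,18.2,0,0,0],[1,0.5,-1.9,18.2,0,0,0],[1,0.5,-1.9,18.2,0,0,0]],
  ],
)

```text
t: 11.68
eef_pos: [0.4717, -0.3323, 0.0196]
orientation: [[0.087, -0.996, 0.002], [-0.996, -0.087, -0.001], [0.001, -0.002, -1.0]]
wrist_force: [-0.7, 0.8, 10.5]
gripper_width: 0.0494
```

Call:
send_rows(
  series=[
    [[1,0,0,0,0,0,0],[1,0,0,-5,0,0,0],[1,0,0,-10,0,0,0],[1,0,0,-16,0,0,0],[1,0,0,-21,0,0,0],[1,0,0,-25,0,0,0],[1,0,0,-25,0,0,0],[1,0,0,-25,0,0,0]],
  ],
)

```text
t: 12.68
eef_pos: [0.4708, -0.3317, 0.2679]
orientation: [[0.087, -0.996, -0.001], [-0.996, -0.087, 0.001], [-0.001, 0.0, -1.0]]
wrist_force: [-0.7, -0.0, -1.9]
gripper_width: 0.0489
```

Run:
```python
from h import *
plan((.56,-.1033,.28,5))
```

```text
t 12.675 at [ 0.4708 -0.3317  0.2679] F [-0.7 -0.  -1.9] w 0.0489
(0.56, -0.1033, 0.28, 5) cm [-21.98 -10.87  -1.2 ] deg [ 0.03  0.03 -0.01]
```

Call:
send_rows(
  series=[
    [[1,-4,-2,-0.5,0,0,0],[1,-8,-4,-1.2,0,0,0],[1,-12,-6,-1.2,0,0,0],[1,-16,-8,-1.2,0,0,0],[1,-20,-10,-1.2,0,0,0],[1,-22,-10.9,-1.2,0,0,0],[1,-22,-10.9,-1.2,0,0,0],[1,-22,-10.9,-1.2,0,0,0]],
  ],
)

```text
t: 13.68
eef_pos: [0.5601, -0.104, 0.2798]
orientation: [[0.086, -0.996, -0.001], [-0.996, -0.086, -0.0], [0.0, 0.001, -1.0]]
wrist_force: [-0.1, -0.3, -1.8]
gripper_width: 0.0496
```

Run:
```python
from h import *
im=cams.read_camera('wrist'); c=cam('wrist'); o=manip.get_obs(); p=np.array(o['eef_pos'])
v=im.copy()
for (x,y,z,col) in [(.631,-.096,.18,(0,0,255)),(p[0]+.0024,p[1]+.0018,p[2]+.0357,(0,0,255))]:
    for t in np.linspace(0,6.28,90):
        cv2.circle(v,tuple(np.int32(np.round(proj(c,(x+.026*np.cos(t),y+.026*np.sin(t),z))))),0,col,-1)
cv2.imwrite('pics/w6c.png',cv2.resize(v[40:320,200:440],None,fx=2.1,fy=2.1,interpolation=cv2.INTER_NEAREST))
plan((.629,-.0973,.21,5),(.629,-.0973,.177,5))
```

```text
t 13.725 at [ 0.5601 -0.1042  0.28  ] F [ 0.7 -0.5 -1.1] w 0.0494
(0.629, -0.0973, 0.21, 5) cm [-0.1  -6.93  6.99] deg [ 0.05 -0.01 -0.09]
(0.629, -0.0973, 0.177, 5) cm [-0.1  -6.93 10.29] deg [ 0.05 -0.01 -0.09]
```

View pics/w6c.png

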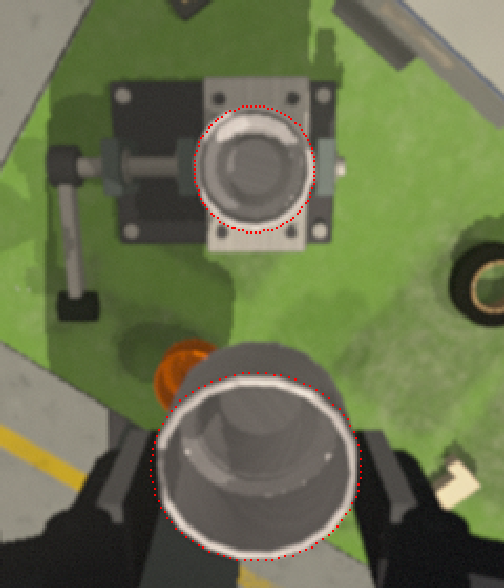

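Call:
send_rows(
  series=[
    [[1,-0.1,-3.5,0,0,0,0],[1,-0.1,-7,0,0,0,0],[1,-0.1,-7,3,0,0,0],[1,-0.1,-7,6,0,0,0],[1,-0.1,-7,7.5,0,0,0],[1,-0.1,-7,8.5,0,0,0],[1,-0.1,-7,9.3,0,0,0],[1,-0.1,-7,9.9,0,0,0],[1,-0.1,-7,10.3,0,0,0],[1,-0.1,-7,10.4,0,0,0],[1,-0.1,-7,10.4,0,0,0]],
  ],
)

```text
t: 15.1
eef_pos: [0.6302, -0.0962, 0.1766]
orientation: [[0.087, -0.996, 0.0], [-0.996, -0.087, 0.0], [-0.0, -0.0, -1.0]]
wrist_force: [-0.4, 0.0, -0.8]
gripper_width: 0.0495
```

Call:
send_rows(
  series=[
    [[1,0,0,0.1,0,0,0],[1,0,0,0.1,0,0,0],[0,0,0,0.1,0,0,0],[0,0,0,0.1,0,0,0],[0,0,0,0.1,0,0,0],[0,0,0,0.1,0,0,0],[0,0,0,-3,0,0,0],[0,0,0,-8,0,0,0],[0,0,5,-10.5,0,0,0],[0,0,7,-10.5,0,0,0],[0,0,7,-10.5,0,0,0]],
  ],
)

```text
t: 16.48
eef_pos: [0.5598, -0.1025, 0.2823]
orientation: [[0.086, -0.996, 0.001], [-0.996, -0.086, -0.0], [0.0, -0.001, -1.0]]
wrist_force: [0.7, -0.1, 0.3]
gripper_width: 0.0854
```

Run:
```python
from h import *
im=cams.read_camera('wrist'); c=cam('wrist'); o=manip.get_obs(); p=np.array(o['eef_pos'])
v=im.copy()
for (x,y,z,col) in [(.631,-.096,.21,(0,0,255))]:
    for t in np.linspace(0,6.28,90):
        cv2.circle(v,tuple(np.int32(np.round(proj(c,(x+.026*np.cos(t),y+.026*np.sin(t),z))))),0,col,-1)
a=cv2.resize(v[40:220,200:400],None,fx=2,fy=2,interpolation=cv2.INTER_NEAREST)
s=cams.read_camera('scene'); b=cv2.resize(s[130:230,310:420],(396,360),interpolation=cv2.INTER_CUBIC)
cv2.imwrite('pics/w7c.png',np.hstack([a,b]))
plan((.531,.0135,.12,5),(.531,.0135,.038,5))
for n,u,w in [('pivot',0,0)]: pass
for r in regions_of('wrist','lever_grip')[:2]: print(r['conf'],r['extent'])
```

```text
t 16.575 at [ 0.5609 -0.1021  0.2814] F [-0.4  0.4  0. ] w 0.0856
(0.531, 0.0135, 0.12, 5) cm [-11.78   1.97  16.14] deg [-0.01  0.01 -0.01]
(0.531, 0.0135, 0.038, 5) cm [-11.77   1.97  24.34] deg [-0.01  0.01 -0.01]
0.61 [292.8, 151.3, 140.6, 85.0]
```

View pics/w7c.png

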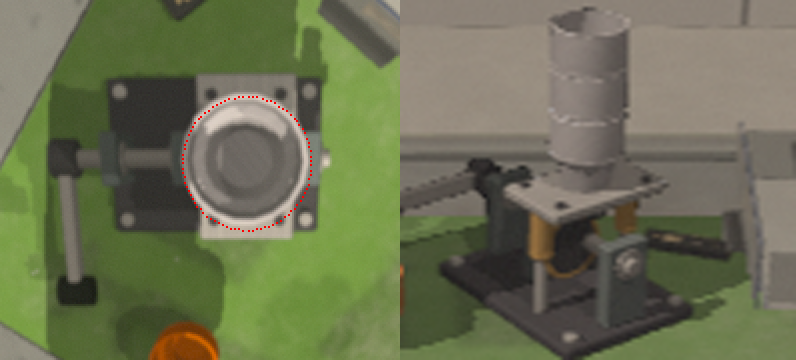

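The stack is upright and nested, showing three even bands in the scene view, and the roller is at about wrist pixel (239,185). Now to grip the lever roller.

Call:
send_rows(
  grip_force=40,
  series=[
    [[0,-4,0.7,0,0,0,0],[0,-8,1.4,2,0,0,0],[0,-11.8,2.1,6,0,0,0],[0,-11.8,2.1,11,0,0,0],[0,-11.8,2.1,16,0,0,0],[0,-11.8,2.1,19,0,0,0],[0,-11.8,2.1,20,0,0,0],[0,-11.8,2.1,20,0,0,0]],
  ],
)

```text
t: 17.62
eef_pos: [0.5295, 0.0135, 0.0814]
orientation: [[0.087, -0.996, -0.0], [-0.996, -0.087, 0.0], [-0.0, 0.0, -1.0]]
wrist_force: [-0.1, 0.5, 0.9]
gripper_width: 0.0853
```

Run:
```python
from h import *
im=cams.read_camera('wrist'); c=cam('wrist'); o=manip.get_obs(); p=np.array(o['eef_pos'])
v=im.copy()
for P in [(.530,.0142,.055),(p[0],p[1],.055)]: cv2.circle(v,tuple(np.int32(np.round(proj(c,P)))),1,(0,0,255),-1)
cv2.imwrite('pics/w8.png',cv2.resize(v[60:360,160:480],None,fx=1.8,fy=1.8)); plan((.530,.0142,.035,5))
```

```text
t 17.675 at [0.5298 0.0135 0.0821] F [-0.5  0.1 -0.1] w 0.0853
(0.53, 0.0142, 0.035, 5) cm [-0.07 -0.03  4.71] deg [-0.04  0.   -0.02]
```

View pics/w8.png

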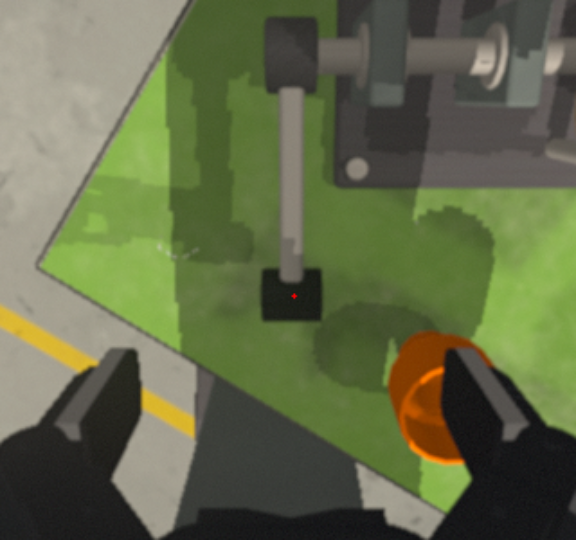

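The roller lies centred under the jaws. I'll descend and close.

Call:
send_rows(
  grip_force=40,
  series=[
    [[0,-0.1,0,2.5,0,0,0],[0,-0.1,0,4.3,0,0,0],[0,-0.1,0,4.7,0,0,0],[1,-0.1,0,4.7,0,0,0],[1,-0.1,0,4.7,0,0,0],[1,-0.1,0,4.7,0,0,0],[1,-0.1,0,4.7,0,0,0],[1,-0.1,0,4.7,0,0,0],[1,-0.1,0,4.7,0,0,0],[1,-0.1,0,4.7,0,0,0]],
  ],
)

```text
t: 18.92
eef_pos: [0.5295, 0.0136, 0.035]
orientation: [[0.086, -0.996, 0.001], [-0.996, -0.086, -0.001], [0.001, -0.001, -1.0]]
wrist_force: [-1.1, -4.4, 8.5]
gripper_width: 0.0219
```

Run:
```python
from h import *
o=manip.get_obs(); plan()
p=np.array(o['eef_pos'])
a0=0
xl=np.array([np.cos(np.radians(5)),np.sin(np.radians(5)),0])
w=[]
for a in np.radians([8,16,24,32,40,48,56,64,72,80,86,90]):
    w.append(tuple((p+.09*((1-np.cos(a))*xl+np.sin(a)*np.array([0,0,1]))).round(4))+(5,))
plan(*w)
```

```text
t 18.925 at [0.5295 0.0136 0.035 ] F [-1.1 -4.4  8.5] w 0.0219
t 18.925 at [0.5295 0.0136 0.035 ] F [-1.1 -4.4  8.5] w 0.0219
(np.float64(0.5304), np.float64(0.0137), np.float64(0.0475), 5) cm [ 0.   -0.09 -1.25] deg [-0.05 -0.05 -0.06]
(np.float64(0.533), np.float64(0.0139), np.float64(0.0598), 5) cm [ 0.   -0.35 -2.48] deg [-0.05 -0.05 -0.06]
(np.float64(0.5372), np.float64(0.0143), np.float64(0.0716), 5) cm [ 0.   -0.78 -3.66] deg [-0.05 -0.05 -0.06]
(np.float64(0.5431), np.float64(0.0148), np.float64(0.0827), 5) cm [ 0.   -1.37 -4.77] deg [-0.05 -0.05 -0.06]
(np.float64(0.5505), np.float64(0.0154), np.float64(0.0929), 5) cm [ 0.01 -2.11 -5.79] deg [-0.05 -0.05 -0.06]
(np.float64(0.5592), np.float64(0.0162), np.float64(0.1019), 5) cm [ 0.   -2.99 -6.69] deg [-0.05 -0.05 -0.06]
(np.float64(0.569), np.float64(0.0171), np.float64(0.1096), 5) cm [ 0.   -3.97 -7.46] deg [-0.05 -0.05 -0.06]
(np.float64(0.5798), np.float64(0.018), np.float64(0.1159), 5) cm [ 0.   -5.06 -8.08] deg [-0.05 -0.05 -0.06]
(np.float64(0.5914), np.float64(0.019), np.float64(0.1206), 5) cm [ 0.01 -6.22 -8.55] deg [-0.05 -0.05 -0.06]
(np.float64(0.6036), np.float64(0.0201), np.float64(0.1236), 5) cm [ 0.   -7.45 -8.85] deg [-0.05 -0.05 -0.06]
(np.float64(0.6129), np.float64(0.0209), np.float64(0.1248), 5) cm [ 0.   -8.38 -8.97] deg [-0.05 -0.05 -0.06]
(np.float64(0.6191), np.float64(0.0215), np.float64(0.125), 5) cm [-0.   -9.   -8.99] deg [-0.05 -0.05 -0.06]
```

Call:
send_rows(
  series=[
    [[1,0,-0.02,-0.6,0,0,0],[1,0,-0.09,-1.25,0,0,0],[1,0,-0.2,-1.87,0,0,0],[1,0,-0.35,-2.48,0,0,0],[1,0,-0.54,-3.08,0,0,0],[1,0,-0.78,-3.66,0,0,0],[1,0,-1.05,-4.23,0,0,0],[1,0,-1.37,-4.77,0,0,0],[1,0,-1.72,-5.29,0,0,0],[1,0,-2.11,-5.79,0,0,0],[1,0,-2.53,-6.25,0,0,0],[1,0,-2.53,-6.25,0,0,0]],
  ],
)

```text
t: 20.42
eef_pos: [0.5552, 0.0159, 0.097]
orientation: [[0.086, -0.996, 0.001], [-0.996, -0.086, -0.001], [0.001, -0.001, -1.0]]
wrist_force: [6.9, -4.7, -11.5]
gripper_width: 0.0199
```

Call:
send_rows(
  series=[
    [[1,0,-0.5,-0.39,0,0,0],[1,0,-0.97,-0.78,0,0,0],[1,0,-1.48,-1.15,0,0,0],[1,0,-2.0,-1.48,0,0,0],[1,0,-2.56,-1.77,0,0,0],[1,0,-3.13,-2.02,0,0,0],[1,0,-3.71,-2.24,0,0,0],[1,0,-3.71,-2.24,0,0,0]],
  ],
)

```text
t: 21.42
eef_pos: [0.5911, 0.0192, 0.1197]
orientation: [[0.086, -0.996, -0.001], [-0.996, -0.086, -0.001], [0.001, 0.001, -1.0]]
wrist_force: [-5.1, -4.8, 4.3]
gripper_width: 0.0179
```

Run:
```python
from h import *
im=cams.read_camera('wrist'); s=cams.read_camera('scene'); t=cams.read_camera('top'); c=cam('wrist')
o=manip.get_obs(); p=np.array(o['eef_pos']); plan()
for n,P in [('grasp',p+[0,0,.019]),('tcp',p),('pivot',(.6200,.0225,.055))]: print(n,proj(c,P),proj(cam('scene'),P),proj(cam('top'),P))
a=cv2.resize(im[60:360,200:440],(480,600),interpolation=cv2.INTER_CUBIC)
b=cv2.resize(s[140:240,300:406],(318,300),interpolation=cv2.INTER_CUBIC)
d=cv2.resize(t[90:190,215:321],(318,300),interpolation=cv2.INTER_CUBIC)
cv2.imwrite('pics/w9.png',np.hstack([a,np.vstack([b,d])]))
```

```text
t 21.575 at [0.5908 0.0192 0.1197] F [-4.3 -4.7  4.3] w 0.0176
grasp [324.0364719  253.43908178] [322.90521448 151.63529354] [232.25136276 135.60646275]
tcp [323.74719852 239.66926033] [322.98494728 158.59159955] [233.89391794 137.1326646 ]
pivot [322.13707263 174.37843336] [332.35907917 178.73507834] [237.55113586 129.50630204]
```

View pics/w9.png

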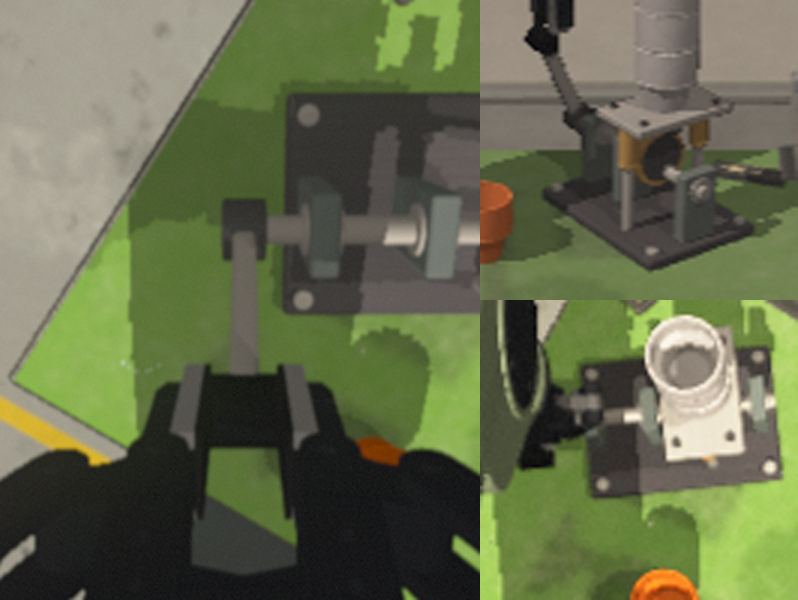

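The wrist view (roller near (322,265), grasp point predicted at 253) shows the roller still pinched, but about 6 mm behind the pad centre. The lever is at about 66°. In the scene view the stack is still upright. I'll grip harder and finish the arc from the roller's actual position.

Call:
send_rows(
  grip_force=80,
  series=[
    [[1,0,0,0,0,0,0],[1,0,0,0,0,0,0],[1,0,-0.44,-0.17,0,0,0],[1,0,-0.88,-0.34,0,0,0],[1,0,-1.33,-0.47,0,0,0],[1,0,-1.79,-0.58,0,0,0],[1,0,-2.25,-0.66,0,0,0],[1,0,-2.72,-0.73,0,0,0],[1,0,-2.72,-0.73,0,0,0],[1,0,-2.72,-0.73,0,0,0]],
  ],
)

```text
t: 22.82
eef_pos: [0.6183, 0.0222, 0.1266]
orientation: [[0.087, -0.996, -0.0], [-0.996, -0.087, 0.0], [-0.0, 0.0, -1.0]]
wrist_force: [0.1, -0.2, -0.3]
gripper_width: 0.0002
```

```bash
cat > chk.py <<'E'
from h import *
im=cams.read_camera('wrist'); s=cams.read_camera('scene'); c=cam('wrist')
o=manip.get_obs(); p=np.array(o['eef_pos']); plan()
for n,P in [('grasp',p+[0,0,.019]),('roller@up',(.620,.0225,.145)),('pivot',(.620,.0225,.055))]: print(n,proj(c,P).round(1),proj(cam('scene'),P).round(1))
for r in regions_of('scene','cam_lever')[:2]: print('lever',r['conf'],np.round(r['extent'],1))
for r in regions_of('wrist','cam_lever')[:2]: print('leverW',r['conf'],np.round(r['extent'],1))
# table rise: track the stack's motion in the scene picture against the start picture
g0=cv2.cvtColor(cv2.imread('pics/scene_ref.png'),6) if cv2.haveImageReader('pics/scene_ref.png') else None
g=cv2.cvtColor(s,6)
b=cv2.imread('pics/w9.png')
import sys
cv2.imwrite(sys.argv[1],s); cv2.imwrite(sys.argv[1].replace('.png','w.png'),im)
cs=cam('scene')
for dz in (0,.0167,.0175): print('stack top proj',dz,proj(cs,(.630,-.097,.21+dz)).round(2), 'plate',proj(cs,(.63,-.097,.1+dz)).round(2))
# template: stretch plate+bolted cup from start picture (lift down)
i0=cv2.cvtColor(cv2.imread('pics/scene0.png'),6); T=i0[163:200,340:386]
U=4; f=lambda a:cv2.resize(a,None,fx=U,fy=U,interpolation=cv2.INTER_CUBIC)
T=i0[178:196,338:386]; S=g[150:210,330:396]
r=cv2.matchTemplate(f(S),f(T),cv2.TM_CCOEFF_NORMED); _,m,_,l=cv2.minMaxLoc(r)
print('plate match',round(m,2),'shift px',330+l[0]/U-338,150+l[1]/U-178)
E
python3 chk.py pics/s10.png
```

```text
t 22.925 at [0.6183 0.0222 0.1266] F [ 0.8 -0.6  0. ] w 0.0001
grasp [324.  253.4] [331.8 146.6]
roller@up [323.8 250.2] [332.3 146.7]
pivot [322.9 203.8] [332.4 178.7]
lever 0.76 [337.2 190.8  74.6  35.9]
stack top proj 0 [361.46 136.01] plate [360.37 179.03]
stack top proj 0.0167 [361.63 129.16] plate [360.53 172.73]
stack top proj 0.0175 [361.64 128.83] plate [360.54 172.42]
plate match 0.94 shift px 0.0 0.0[ WARN:0@6.955] global loadsave.cpp:275 findDecoder imread_('pics/scene_ref.png'): can't open/read file: check file path/integrity
```

The roller squeezed out of the pads and the lever sprang back to 0, so I must re-grip. First I'll check numerically that the stack is undisturbed, since my picture quota is used up.

Run:
```python
from h import *
r=cv2.imread('pics/w7c.png')[:,400:796]; s=cv2.imread('pics/s10.png')
b=cv2.resize(s[130:230,310:420],(396,360),interpolation=cv2.INTER_CUBIC)
for n,(y0,y1,x0,x1) in {'top cup':(5,75,140,235),'mid cup':(75,122,140,235),'bolted+plate':(122,215,105,270),'base':(230,350,40,290)}.items():
    T=r[y0:y1,x0:x1]; S=b[max(0,y0-20):y1+20,x0-20:x1+20]
    m=cv2.matchTemplate(S,T,cv2.TM_CCOEFF_NORMED); _,v,_,l=cv2.minMaxLoc(m); print(n,round(v,3),'shift px',(l[0]-20)/3.6,(l[1]-(y0-max(0,y0-20)))/3.6,'meandiff',cv2.absdiff(b[y0:y1,x0:x1],T).mean().round(1))
plan((.527,.0137,.2,5))
```

```text
top cup 0.983 shift px 0.0 0.0 meandiff 2.9
mid cup 0.997 shift px 0.0 0.0 meandiff 2.1
bolted+plate 0.997 shift px 0.0 0.0 meandiff 2.0
base 0.922 shift px 0.0 0.0 meandiff 4.4
t 23.025 at [0.6183 0.0222 0.1266] F [-0.2 -0.4  0.1] w 0.0006
(0.527, 0.0137, 0.2, 5) cm [ 0.06  9.17 -7.33] deg [ 0.    0.01 -0.02]
```

Call:
send_rows(
  grip_force=110,
  series=[
    [[0,0,0,-3,0,0,0],[0,0,2,-3.5,0,0,0],[0,0,6,-3.5,0,0,0],[0,0,9.1,-3,0,0,0],[0,0,9.1,1,0,0,0],[0,0,9.1,5,0,0,0],[0,0,9.1,8,0,0,0],[0,0,9.1,9.3,0,0,0],[0,0,9.1,9.3,0,0,0],[0,0,9.1,9.3,0,0,0]],
  ],
)

```text
t: 24.28
eef_pos: [0.5283, 0.0143, 0.0347]
orientation: [[0.087, -0.996, 0.001], [-0.996, -0.087, 0.0], [-0.0, -0.001, -1.0]]
wrist_force: [-0.4, 0.0, 0.2]
gripper_width: 0.0852
```

Call:
send_rows(
  grip_force=110,
  series=[
    [[1,0,0,0,0,0,0],[1,0,0,0,0,0,0],[1,0,0,0,0,0,0],[1,0,0,0,0,0,0],[1,0,0,0,0,0,0],[1,0,0,0,0,0,0],[1,0,0,0,0,0,0]],
  ],
)

```text
t: 25.15
eef_pos: [0.528, 0.0135, 0.0343]
orientation: [[0.086, -0.996, 0.001], [-0.996, -0.086, -0.001], [0.001, -0.001, -1.0]]
wrist_force: [-1.8, -6.0, 14.2]
gripper_width: 0.0191
```

```bash
cat > arc.py <<'E'
from h import *
import sys
a0,a1,n,tl,r=map(float,sys.argv[1:6])   # lever from a0 to a1 deg in n rows, tool tilts tl deg in all, arc radius r (m)
o=manip.get_obs(); R=np.array(o['orientation']); p=np.array(o['eef_pos']); g=p-.019*R[:,2]
xl=np.array([np.cos(np.radians(5)),np.sin(np.radians(5)),0]); yl=np.array([-xl[1],xl[0],0]); z=np.array([0,0,1.])
print('t',o['t'],p.round(4),'F',np.round(o['wrist_force'],1),'w',o['gripper_width'])
f=lambda a:r*(-np.cos(a)*xl+np.sin(a)*z)
for i in range(1,int(n)+1):
    a=np.radians(a0+(a1-a0)*i/n); G=g+f(a)-f(np.radians(a0))
    Q=cv2.Rodrigues(yl*np.radians(tl*i/n))[0]@R; P=G+.019*Q[:,2]
    s=R.T@(P-p)*100; t=np.degrees(cv2.Rodrigues(R.T@Q)[0].ravel())
    print([1]+list(map(float,s.round(2)))+list(map(float,t.round(1))))
E
python3 arc.py 0 40 12 13 .0895
```

```text
t 25.15 [0.528  0.0135 0.0343] F [-1.8 -6.  14.2] w 0.019144099492521802
[1, 0.0, 0.02, -0.52, -1.1, 0.0, -0.0]
[1, 0.0, 0.01, -1.04, -2.2, 0.0, -0.0]
[1, 0.0, -0.03, -1.56, -3.2, 0.0, -0.0]
[1, 0.0, -0.1, -2.07, -4.3, 0.0, -0.0]
[1, 0.0, -0.2, -2.58, -5.4, 0.0, -0.0]
[1, 0.0, -0.33, -3.07, -6.5, 0.0, -0.0]
[1, 0.0, -0.48, -3.56, -7.6, 0.0, -0.0]
[1, 0.0, -0.67, -4.04, -8.7, 0.0, -0.0]
[1, 0.0, -0.88, -4.5, -9.7, 0.0, -0.0]
[1, 0.0, -1.12, -4.95, -10.8, 0.0, -0.0]
[1, 0.0, -1.38, -5.38, -11.9, 0.0, -0.0]
[1, 0.0, -1.67, -5.8, -13.0, 0.0, -0.0]
```

Call:
send_rows(
  series=[
    [[1,0.0,0.02,-0.52,-1.1,0.0,0],[1,0.0,0.01,-1.04,-2.2,0.0,0],[1,0.0,-0.03,-1.56,-3.2,0.0,0],[1,0.0,-0.1,-2.07,-4.3,0.0,0],[1,0.0,-0.2,-2.58,-5.4,0.0,0],[1,0.0,-0.33,-3.07,-6.5,0.0,0],[1,0.0,-0.48,-3.56,-7.6,0.0,0],[1,0.0,-0.67,-4.04,-8.7,0.0,0],[1,0.0,-0.88,-4.5,-9.7,0.0,0],[1,0.0,-1.12,-4.95,-10.8,0.0,0]],
  ],
)

```text
t: 26.4
eef_pos: [0.5409, 0.0145, 0.0826]
orientation: [[0.087, -0.979, -0.183], [-0.996, -0.086, -0.018], [0.002, 0.184, -0.983]]
wrist_force: [16.9, -4.6, -22.4]
gripper_width: 0.0181
```

```bash
cat > look.py <<'E'
from h import *
# table rise from the scene picture: match front of plate+posts / cups against the lift-down picture
r=cv2.cvtColor(cv2.imread('pics/w7c.png')[:,400:796],6); s=cv2.cvtColor(cams.read_camera('scene'),6)
b=cv2.resize(s[110:230,310:420],(396,432),interpolation=cv2.INTER_CUBIC)
cs=cam('scene'); k=(proj(cs,(.63,-.097,.15))-proj(cs,(.63,-.097,.1675)))[1]/17.5
for n,(y0,y1,x0,x1) in {'top':(5,75,140,235),'mid':(75,122,140,235),'plate':(122,195,105,270)}.items():
    m=cv2.matchTemplate(b[:,x0-20:x1+20],r[y0:y1,x0:x1],cv2.TM_CCOEFF_NORMED); 
    _,v,_,l=cv2.minMaxLoc(m); dy=(y0+72-l[1])/3.6; print(n,round(v,3),'dx px',(l[0]-20)/3.6,'rise mm',round(dy/k,1))
c=cam('wrist'); o=manip.get_obs(); p=np.array(o['eef_pos']); print(proj(c,p-.019*np.array(o['orientation'])[:,2]).round(1))
for q in regions_of('wrist','cam_lever')[:1]: print('leverW',q['conf'],np.round(q['extent'],1))
E
python3 look.py; python3 arc.py 33.3 66 9 10 .0895
```

```text
top 0.91 dx px 0.0 rise mm 8.5
mid 0.951 dx px 0.0 rise mm 34.7
plate 0.811 dx px 0.0 rise mm 7.8
[324.1 253.2]
t 26.5 [0.541  0.0145 0.0826] F [ 14.6  -5.1 -19.7] w 0.01802870157365009
[1, 0.0, -0.2, -0.52, -1.1, 0.0, -0.0]
[1, 0.0, -0.43, -1.02, -2.2, 0.0, -0.0]
[1, 0.0, -0.69, -1.5, -3.3, 0.0, -0.0]
[1, 0.0, -0.98, -1.97, -4.4, 0.0, -0.0]
[1, 0.0, -1.3, -2.41, -5.6, 0.0, -0.0]
[1, 0.0, -1.65, -2.83, -6.7, 0.0, -0.0]
[1, 0.01, -2.03, -3.23, -7.8, 0.0, -0.0]
[1, 0.01, -2.42, -3.6, -8.9, 0.0, -0.0]
[1, 0.01, -2.84, -3.94, -10.0, 0.0, -0.0]
```

Call:
send_rows(
  series=[
    [[1,0.0,-0.3,-0.44,-1.1,0.0,0],[1,0.0,-0.54,-0.95,-2.2,0.0,0],[1,0.0,-0.8,-1.43,-3.3,0.0,0],[1,0.0,-1.09,-1.9,-4.4,0.0,0],[1,0.0,-1.41,-2.34,-5.6,0.0,0],[1,0.0,-1.76,-2.76,-6.7,0.0,0]],
  ],
)

```text
t: 27.25
eef_pos: [0.5626, 0.0164, 0.1054]
orientation: [[0.086, -0.951, -0.298], [-0.996, -0.081, -0.027], [0.001, 0.299, -0.954]]
wrist_force: [14.0, -3.9, -31.1]
gripper_width: 0.0169
```

```bash
python3 look.py; python3 arc.py 55 87 8 9 .0893
```

```text
top 0.9 dx px 0.0 rise mm 13.5
mid 0.958 dx px 0.0 rise mm 12.0
plate 0.817 dx px 0.2777777777777778 rise mm 12.0
[324.1 253. ]
t 27.35 [0.5626 0.0164 0.1053] F [ 12.5  -4.2 -27.2] w 0.016549570674012085
[1, -0.0, -0.36, -0.48, -1.1, 0.0, -0.0]
[1, -0.0, -0.75, -0.93, -2.2, 0.0, -0.0]
[1, -0.0, -1.17, -1.36, -3.4, 0.0, -0.0]
[1, -0.0, -1.63, -1.75, -4.5, 0.0, -0.0]
[1, -0.0, -2.1, -2.1, -5.6, 0.0, -0.0]
[1, -0.0, -2.6, -2.42, -6.7, 0.0, -0.0]
[1, -0.0, -3.12, -2.7, -7.9, 0.0, -0.0]
[1, -0.0, -3.66, -2.95, -9.0, 0.0, -0.0]
```

```bash
python3 arc.py 56 95 12 0 .0885
python3 - <<'E'
from h import *
R=np.array(manip.get_obs()['orientation']); print(R.T@[.056*.996,.056*.087,-.083],R.T@[.1*.996,.0087,0])
E
```

```text
t 27.35 [0.5626 0.0164 0.1053] F [ 12.5  -4.2 -27.2] w 0.016549570674012085
[1, -0.0, -0.32, -0.38, 0.0, 0.0, 0.0]
[1, -0.0, -0.67, -0.75, 0.0, 0.0, 0.0]
[1, -0.0, -1.03, -1.09, 0.0, 0.0, 0.0]
[1, -0.0, -1.42, -1.42, 0.0, 0.0, 0.0]
[1, -0.0, -1.82, -1.72, 0.0, 0.0, 0.0]
[1, -0.0, -2.24, -1.99, 0.0, 0.0, 0.0]
[1, -0.0, -2.67, -2.25, 0.0, 0.0, 0.0]
[1, -0.0, -3.12, -2.47, 0.0, 0.0, 0.0]
[1, -0.0, -3.58, -2.68, 0.0, 0.0, 0.0]
[1, -0.0, -4.05, -2.85, 0.0, 0.0, 0.0]
[1, -0.01, -4.53, -3.0, 0.0, 0.0, 0.0]
[1, -0.01, -5.01, -3.12, 0.0, 0.0, 0.0]
[-0.00020079 -0.07827566  0.06242259] [-0.00012997 -0.09539019 -0.02994236]
```

Call:
send_rows(
  series=[
    [[1,0,-0.24,-0.13,0,0,0],[1,0,-0.5,-0.38,0,0,0],[1,0,-0.78,-0.63,0,0,0],[1,0,-1.11,-1.03,0,0,0],[1,0,-1.11,-1.03,0,0,0]],
  ],
)

```text
t: 27.98
eef_pos: [0.575, 0.0176, 0.1122]
orientation: [[0.086, -0.95, -0.3], [-0.996, -0.082, -0.027], [0.001, 0.301, -0.954]]
wrist_force: [4.1, -5.3, -23.0]
gripper_width: 0.0167
```

```bash
python3 look.py; python3 arc.py 66 95 9 0 .0885
```

```text
top 0.924 dx px 0.0 rise mm 14.9
mid 0.961 dx px 0.0 rise mm 15.6
plate 0.782 dx px 0.2777777777777778 rise mm 13.5
[324.1 253. ]
t 28.075 [0.5749 0.0175 0.1122] F [  5.   -6.2 -24.6] w 0.016580460127827677
[1, -0.0, -0.38, -0.32, 0.0, 0.0, 0.0]
[1, -0.0, -0.78, -0.62, 0.0, 0.0, 0.0]
[1, -0.0, -1.2, -0.89, 0.0, 0.0, 0.0]
[1, -0.0, -1.63, -1.14, 0.0, 0.0, 0.0]
[1, -0.0, -2.07, -1.37, 0.0, 0.0, 0.0]
[1, -0.0, -2.52, -1.57, 0.0, 0.0, 0.0]
[1, -0.0, -2.99, -1.74, 0.0, 0.0, 0.0]
[1, -0.0, -3.46, -1.89, 0.0, 0.0, 0.0]
[1, -0.0, -3.95, -2.01, 0.0, 0.0, 0.0]
```

Call:
send_rows(
  series=[
    [[1,0,-0.4,-0.22,0,0,0],[1,0,-0.82,-0.49,0,0,0],[1,0,-1.24,-0.76,0,0,0],[1,0,-1.67,-1.01,0,0,0],[1,0,-1.67,-1.01,0,0,0]],
  ],
)

```text
t: 28.7
eef_pos: [0.5926, 0.0182, 0.1223]
orientation: [[0.086, -0.949, -0.302], [-0.996, -0.081, -0.029], [0.003, 0.303, -0.953]]
wrist_force: [1.0, -8.1, 2.6]
gripper_width: 0.0091
```

```bash
python3 look.py; python3 arc.py 79 99 6 0 .0885
```

```text
top 0.795 dx px 0.2777777777777778 rise mm 16.3
mid 0.957 dx px 0.0 rise mm 19.1
plate 0.768 dx px 0.0 rise mm 14.9
[324.1 253. ]
t 28.8 [0.594  0.0197 0.1195] F [-0.3 -0.2  0.1] w 5.593038920408639e-05
[1, -0.0, -0.46, -0.23, 0.0, 0.0, 0.0]
[1, -0.0, -0.93, -0.44, 0.0, 0.0, 0.0]
[1, -0.0, -1.42, -0.61, 0.0, 0.0, 0.0]
[1, -0.0, -1.91, -0.76, 0.0, 0.0, 0.0]
[1, -0.0, -2.41, -0.88, 0.0, 0.0, 0.0]
[1, -0.0, -2.92, -0.97, 0.0, 0.0, 0.0]
```

```bash
cat >> h.py <<'E'
YL=np.array([-np.sin(np.radians(5)),np.cos(np.radians(5)),0])
def tilt(a): return cv2.Rodrigues(YL*np.radians(a))[0]@Rt(5)
def rows(poses,c=0):
    """poses: (P,R) -> rows in tool axes from the present pose"""
    o=manip.get_obs(); R=np.array(o['orientation']); p=np.array(o['eef_pos'])
    print('t',o['t'],p.round(4),'F',np.round(o['wrist_force'],1),'w',round(o['gripper_width'],4),'q',np.round(o['q'],1))
    for P,Q in poses: print([c]+list(map(float,(R.T@(np.array(P)-p)*100).round(2)))+list(map(float,np.degrees(cv2.Rodrigues(R.T@Q)[0].ravel()).round(1))))
E
cat > pre.py <<'E'
from h import *
import sys
ta=float(sys.argv[1]); G=np.array([.530,.0137,.055])
Q=tilt(ta); zt=Q[:,2]; pg=G+.022*zt; pre=pg-.09*zt
p=np.array(manip.get_obs()['eef_pos']); up=np.array([p[0],p[1],.21])
rows([((p+up)/2,tilt(17)),(up,tilt(14)),(up*.6+pre*.4+[0,0,.03],tilt(4)),(up*.2+pre*.8+[0,0,.02],tilt(-6)),(pre,tilt(-15)),(pre,tilt(-24)),(pre,tilt(-33)),(pre,tilt(ta)),(pre,Q),(pre,Q)])
print(pre,pg)
E
python3 look.py; python3 pre.py -40
```

```text
top 0.939 dx px 0.0 rise mm 9.9
mid 0.977 dx px 0.0 rise mm 9.9
plate 0.811 dx px 0.2777777777777778 rise mm 9.9
[324.1 253. ]
t 28.9 [0.5939 0.0203 0.1184] F [-0.5 -0.9 -1.4] w 0.0001 q [ -7.9  58.8   7.7  62.2  -6.1  76.9 -85.5]
[0, -0.0, 1.38, -4.37, 0.5, 0.0, 0.0]
[0, -0.0, 2.75, -8.74, 3.5, 0.0, 0.0]
[0, 0.04, 6.53, -6.38, 13.5, 0.0, 0.0]
[0, 0.08, 9.11, -0.2, 23.5, 0.0, -0.0]
[0, 0.11, 9.95, 4.32, 32.5, 0.0, -0.0]
[0, 0.11, 9.95, 4.32, 41.5, 0.0, -0.0]
[0, 0.11, 9.95, 4.32, 50.5, 0.0, -0.0]
[0, 0.11, 9.95, 4.32, 57.5, 0.0, -0.0]
[0, 0.11, 9.95, 4.32, 57.5, 0.0, -0.0]
[0, 0.11, 9.95, 4.32, 57.5, 0.0, -0.0]
[0.48645677 0.00989046 0.10709102] [0.54408752 0.0149325  0.03814702]
```

Call:
send_rows(
  grip_force=60,
  series=[
    [[0,0,1.4,-4.4,0.5,0,0],[0,0,2.8,-8.7,3.5,0,0],[0,0,6.5,-6.4,13.5,0,0],[0,0.1,9.1,-0.2,23.5,0,0],[0,0.1,9.95,4.3,32.5,0,0],[0,0.1,9.95,4.3,41.5,0,0],[0,0.1,9.95,4.3,50.5,0,0],[0,0.1,9.95,4.3,57.5,0,0],[0,0.1,9.95,4.3,57.5,0,0],[0,0.1,9.95,4.3,57.5,0,0]],
  ],
)

```text
t: 30.15
eef_pos: [0.5309, 0.0044, 0.1823]
orientation: [[0.097, -0.91, 0.403], [-0.995, -0.079, 0.059], [-0.022, -0.407, -0.913]]
wrist_force: [0.2, 0.5, 0.2]
gripper_width: 0.0855
```

```bash
python3 look.py
python3 - <<'E'
from h import *
Q=tilt(-40); pg=np.array([.530,.0137,.055])+.022*Q[:,2]; rows([(pg,Q)]); c=cam('wrist')
print('roller pred',proj(c,(.530,.0137,.055)).round(1))
im=cams.read_camera('wrist'); cv2.imwrite('pics/w11.png',im)
u,v=np.int32(proj(c,(.530,.0137,.055))); g=cv2.cvtColor(im,6)[v-50:v+50,u-50:u+50]
m=cv2.morphologyEx((g<45).astype(np.uint8),cv2.MORPH_OPEN,np.ones((3,3)))
n,l,s,ce=cv2.connectedComponentsWithStats(m)
for i in range(1,n):
    if s[i][4]>60: print(s[i]+[u-50,v-50,0,0,0],(ce[i]+[u-50,v-50]).round(1))
E
```

```text
top 0.978 dx px 0.0 rise mm 0.0
mid 0.992 dx px 0.0 rise mm 0.0
plate 0.998 dx px 0.0 rise mm 0.0
[323.9 253.7]
t 30.25 [0.531  0.0042 0.1824] F [ 1.1  0.2 -1. ] w 0.0851 q [ 1.000e-01  3.220e+01 -4.100e+00  1.239e+02 -5.180e+01  1.000e-01
 -3.580e+01]
[0, -0.63, 4.6, 13.76, 16.0, 1.3, -0.2]
roller pred [316.4 238.9]
[305 230  21  19 361] [315.1 239.1]
```

Run:
```python
from h import *
Q=tilt(-20); G=np.array([.530,.0137,.055]); z=Q[:,2]; rows([(G-.07*z,Q),(G-.03*z,Q),(G+.022*z,Q)])
```

```text
t 30.3 [0.5306 0.0044 0.1816] F [ 0.2  0.6 -0.7] w 0.0855 q [ 1.000e-01  3.230e+01 -4.100e+00  1.239e+02 -5.120e+01  1.000e-01
 -3.640e+01]
[0, -0.82, 4.63, 4.61, -3.9, 1.4, 0.0]
[0, -0.73, 4.91, 8.6, -3.9, 1.4, 0.0]
[0, -0.6, 5.26, 13.79, -3.9, 1.4, 0.0]
```

Call:
send_rows(
  series=[
    [[0,-0.4,2,0.5,-3.9,1.4,0],[0,-0.8,4.6,1,-3.9,1.4,0],[0,-0.8,4.6,1,-3.9,1.4,0]],
  ],
)

```text
t: 30.68
eef_pos: [0.4941, 0.01, 0.1583]
orientation: [[0.089, -0.94, 0.33], [-0.996, -0.084, 0.03], [-0.001, -0.331, -0.944]]
wrist_force: [1.1, -0.4, 0.3]
gripper_width: 0.0855
```

Run:
```python
from h import *
Q=tilt(-20); G=np.array([.530,.0137,.055]); z=Q[:,2]; rows([(G-.07*z,Q),(G-.03*z,Q),(G+.022*z,Q)])
```

```text
t 30.675 [0.4941 0.01   0.1583] F [ 1.1 -0.4  0.3] w 0.0855 q [-4.600e+00  3.340e+01 -2.000e-01  1.273e+02 -5.730e+01  1.000e-01
 -3.240e+01]
[0, -0.05, 0.1, 3.94, 0.7, 0.1, 0.1]
[0, -0.04, 0.05, 7.94, 0.7, 0.1, 0.1]
[0, -0.04, -0.01, 13.14, 0.7, 0.1, 0.1]
```

Call:
send_rows(
  series=[
    [[0,0,0.1,3,0.7,0,0],[0,0,0.1,7.9,0.7,0,0],[0,0,0.1,7.9,0.7,0,0]],
  ],
)

```text
t: 31.05
eef_pos: [0.5402, 0.0102, 0.1038]
orientation: [[0.088, -0.949, 0.303], [-0.996, -0.083, 0.029], [-0.002, -0.305, -0.952]]
wrist_force: [-0.4, -0.6, 1.2]
gripper_width: 0.0857
```

Run:
```python
from h import *
for t in (-20,-12):
    Q=tilt(t); G=np.array([.530,.0137,.055]); z=Q[:,2]; rows([(G-.03*z,Q),(G+.022*z,Q)])
```

```text
t 31.05 [0.5402 0.0102 0.1038] F [-0.4 -0.6  1.2] w 0.0857 q [ -4.   42.1  -0.5 120.1 -76.4   0.  -12.8]
[0, -0.43, 2.54, 1.36, 2.3, 0.1, 0.0]
[0, -0.42, 2.34, 6.55, 2.3, 0.1, 0.0]
t 31.05 [0.5402 0.0102 0.1038] F [-0.4 -0.6  1.2] w 0.0857 q [ -4.   42.1  -0.5 120.1 -76.4   0.  -12.8]
[0, -0.43, 2.13, 1.37, -5.7, 0.1, 0.0]
[0, -0.42, 2.64, 6.54, -5.7, 0.1, 0.0]
```

Run:
```python
from h import *
Q=tilt(0); rows([((.527,.0125,.13),tilt(-8)),((.527,.0137,.13),Q)])
```

```text
t 31.05 [0.5402 0.0102 0.1038] F [-0.4 -0.6  1.2] w 0.0857 q [ -4.   42.1  -0.5 120.1 -76.4   0.  -12.8]
[0, -0.35, 0.44, -2.88, -9.7, 0.1, 0.0]
[0, -0.47, 0.43, -2.88, -17.7, 0.1, 0.0]
```

Call:
send_rows(
  grip_force=60,
  series=[
    [[0,-0.2,0.3,-1.5,-5,0,0],[0,-0.3,0.4,-2.9,-10,0,0],[0,-0.5,0.4,-2.9,-15,0,0],[0,-0.5,0.4,-2.9,-17.7,0,0],[0,-0.5,0.4,-2.9,-17.7,0,0],[0,-0.5,0.4,-2.9,-17.7,0,0]],
  ],
)

```text
t: 31.8
eef_pos: [0.5257, 0.0141, 0.132]
orientation: [[0.088, -0.996, 0.004], [-0.996, -0.088, 0.003], [-0.003, -0.004, -1.0]]
wrist_force: [-0.3, 0.2, -0.3]
gripper_width: 0.0854
```

Run:
```python
from h import *
Q=tilt(0); rows([((.527,.0137,.026),Q)])
```

```text
t 31.8 [0.5257 0.0141 0.132 ] F [-0.3  0.2 -0.3] w 0.0854 q [-26.2  49.4  43.  101.6 -45.   47.4 -46. ]
[0, 0.08, -0.09, 10.6, -0.2, 0.2, 0.1]
```

Call:
send_rows(
  grip_force=60,
  series=[
    [[0,0.1,-0.1,5,-0.2,0.2,0.1],[0,0.1,-0.1,9,-0.2,0.2,0.1],[0,0.1,-0.1,10.6,-0.2,0.2,0.1],[0,0.1,-0.1,10.6,-0.2,0.2,0.1],[1,0.1,-0.1,10.6,-0.2,0.2,0.1],[1,0.1,-0.1,10.6,-0.2,0.2,0.1],[1,0.1,-0.1,10.6,-0.2,0.2,0.1],[1,0.1,-0.1,10.6,-0.2,0.2,0.1],[1,0.1,-0.1,10.6,-0.2,0.2,0.1],[1,0.1,-0.1,10.6,-0.2,0.2,0.1]],
  ],
)

```text
t: 33.05
eef_pos: [0.5274, 0.0134, 0.0273]
orientation: [[0.087, -0.996, -0.0], [-0.996, -0.087, -0.002], [0.002, 0.0, -1.0]]
wrist_force: [-1.9, -2.3, 9.6]
gripper_width: 0.0221
```

```bash
cat > arc2.py <<'E'
from h import *
import sys
# rotate the roller centre (h behind TCP, e ahead of pad centre) about the camshaft: lever a0->a1, tool tilt t0->t1, n rows, radial correction dr (mm, + outward)
a0,a1,n,t0,t1,dr,h=map(float,sys.argv[1:8])
o=manip.get_obs(); R=np.array(o['orientation']); p=np.array(o['eef_pos'])
xl=np.array([YL[1],-YL[0],0]); z=np.array([0,0,1.]); F=np.array(o['wrist_force'])
f=lambda a:(-np.cos(np.radians(a))*xl+np.sin(np.radians(a))*z)
print('radial F',(F@f(a0)).round(1),'tangential',(F@(np.sin(np.radians(a0))*xl+np.cos(np.radians(a0))*z)).round(1))
g=p-h*R[:,2]; ps=[]
for i in range(1,int(n)+1):
    s=i/n; a=a0+(a1-a0)*s; Q=cv2.Rodrigues(YL*np.radians((t1-t0)*s))[0]@R
    ps.append((g+.09*(f(a)-f(a0))+min(1,2*s)*dr/1000*f(a)+h*Q[:,2],Q))
rows(ps,1)
E
python3 arc2.py 0 24 6 0 8 0 .029
```

```text
radial F 2.1 tangential 9.6
t 33.05 [0.5274 0.0134 0.0273] F [-1.9 -2.3  9.6] w 0.0221 q [-21.9  57.9  33.7 105.  -54.9  35.  -38. ]
[1, 0.0, 0.05, -0.63, -1.3, 0.0, -0.0]
[1, 0.0, 0.05, -1.26, -2.7, 0.0, -0.0]
[1, 0.0, 0.01, -1.88, -4.0, 0.0, -0.0]
[1, 0.0, -0.08, -2.49, -5.3, 0.0, -0.0]
[1, 0.0, -0.21, -3.1, -6.7, 0.0, -0.0]
[1, 0.01, -0.37, -3.69, -8.0, 0.0, -0.0]
```

Call:
send_rows(
  series=[
    [[1,0,0.05,-0.63,-1.3,0,0],[1,0,0.05,-1.26,-2.7,0,0],[1,0,0.01,-1.88,-4,0,0],[1,0,-0.08,-2.49,-5.3,0,0],[1,0,-0.21,-3.1,-6.7,0,0],[1,0,-0.37,-3.69,-8,0,0],[1,0,-0.37,-3.69,-8,0,0]],
  ],
)

```text
t: 33.92
eef_pos: [0.5321, 0.0137, 0.0634]
orientation: [[0.088, -0.987, -0.138], [-0.996, -0.086, -0.015], [0.003, 0.138, -0.99]]
wrist_force: [11.0, -4.7, -12.9]
gripper_width: 0.0222
```

```bash
python3 look.py; python3 arc2.py 24 44 5 8 15 0 .029
```

```text
top 0.902 dx px 0.0 rise mm 5.7
mid 0.942 dx px 0.0 rise mm 9.9
plate 0.837 dx px 0.0 rise mm 5.0
[324.  253.2]
leverW 0.57 [392.2 198.2 173.4 104.9]
radial F -14.2 tangential -6.4
t 34.025 [0.5321 0.0137 0.0633] F [ 10.8  -5.  -11.6] w 0.0219 q [-24.1  59.5  41.8  93.6 -43.8  53.5 -49.6]
[1, 0.0, -0.12, -0.6, -1.4, 0.0, -0.0]
[1, 0.0, -0.29, -1.18, -2.8, 0.0, -0.0]
[1, 0.0, -0.49, -1.75, -4.2, 0.0, -0.0]
[1, 0.01, -0.74, -2.3, -5.6, 0.0, -0.0]
[1, 0.01, -1.02, -2.83, -7.0, 0.0, -0.0]
```

```bash
python3 arc2.py 23 43 5 8 15 -1 .029
```

```text
radial F -14.1 tangential -6.6
t 34.025 [0.5321 0.0137 0.0633] F [ 10.8  -5.  -11.6] w 0.0219 q [-24.1  59.5  41.8  93.6 -43.8  53.5 -49.6]
[1, 0.0, -0.15, -0.59, -1.4, 0.0, -0.0]
[1, 0.0, -0.34, -1.16, -2.8, 0.0, -0.0]
[1, 0.0, -0.55, -1.72, -4.2, 0.0, -0.0]
[1, 0.01, -0.78, -2.27, -5.6, 0.0, -0.0]
[1, 0.01, -1.05, -2.8, -7.0, 0.0, -0.0]
```

Call:
send_rows(
  series=[
    [[1,0,-0.15,-0.59,-1.4,0,0],[1,0,-0.34,-1.16,-2.8,0,0],[1,0,-0.55,-1.72,-4.2,0,0],[1,0,-0.78,-2.27,-5.6,0,0],[1,0,-1.05,-2.8,-7,0,0],[1,0,-1.05,-2.8,-7,0,0]],
  ],
)

```text
t: 34.78
eef_pos: [0.5455, 0.0149, 0.0891]
orientation: [[0.087, -0.962, -0.259], [-0.996, -0.084, -0.025], [0.002, 0.26, -0.966]]
wrist_force: [4.7, -6.1, -15.3]
gripper_width: 0.0218
```

```bash
python3 look.py; python3 arc2.py 42 58 4 15 21 -0.8 .029
```

```text
top 0.919 dx px 0.0 rise mm 10.6
mid 0.953 dx px 0.0 rise mm 9.9
plate 0.812 dx px 0.2777777777777778 rise mm 10.6
[324.1 253. ]
leverW 0.57 [392.2 198.2 173.4 104.9]
radial F -13.7 tangential -7.7
t 34.875 [0.5454 0.0149 0.0891] F [  5.6  -6.  -15. ] w 0.022 q [-23.   62.   44.3  80.5 -37.6  69.2 -57.1]
[1, 0.0, -0.26, -0.53, -1.5, 0.0, -0.0]
[1, 0.0, -0.56, -1.03, -3.0, 0.0, -0.0]
[1, 0.0, -0.86, -1.54, -4.5, 0.0, -0.0]
[1, 0.0, -1.19, -2.01, -6.0, 0.0, -0.0]
```

Call:
send_rows(
  series=[
    [[1,0,-0.28,-0.52,-1.5,0,0],[1,0,-0.58,-1.01,-3,0,0],[1,0,-0.88,-1.51,-4.5,0,0],[1,0,-1.2,-1.98,-6,0,0],[1,0,-1.2,-1.98,-6,0,0]],
  ],
)

```text
t: 35.5
eef_pos: [0.5617, 0.0164, 0.1048]
orientation: [[0.087, -0.929, -0.359], [-0.996, -0.08, -0.033], [0.002, 0.361, -0.933]]
wrist_force: [2.4, -5.7, -16.5]
gripper_width: 0.0219
```

```bash
python3 look.py; python3 arc2.py 56 70 4 21 26 -0.8 .029
```

```text
top 0.9 dx px 0.0 rise mm 14.2
mid 0.953 dx px 0.0 rise mm 17.7
plate 0.804 dx px 0.2777777777777778 rise mm 12.8
[324.1 252.8]
leverW 0.57 [392.2 198.2 173.4 104.9]
radial F -17.0 tangential -9.0
t 35.6 [0.5617 0.0164 0.1048] F [  2.7  -7.  -19.1] w 0.0217 q [-20.6  65.4  44.7  67.3 -34.6  82.6 -62.6]
[1, 0.0, -0.3, -0.42, -1.2, 0.0, -0.0]
[1, 0.0, -0.62, -0.81, -2.5, 0.0, -0.0]
[1, 0.0, -0.93, -1.21, -3.7, 0.0, -0.0]
[1, 0.0, -1.26, -1.58, -5.0, 0.0, -0.0]
```

Call:
send_rows(
  series=[
    [[1,0,-0.33,-0.4,-1.2,0,0],[1,0,-0.66,-0.78,-2.5,0,0],[1,0,-0.97,-1.18,-3.7,0,0],[1,0,-1.3,-1.55,-5,0,0],[1,0,-1.3,-1.55,-5,0,0]],
  ],
)

```text
t: 36.22
eef_pos: [0.5791, 0.018, 0.1143]
orientation: [[0.086, -0.894, -0.439], [-0.996, -0.077, -0.039], [0.001, 0.441, -0.897]]
wrist_force: [-1.5, -5.6, -17.8]
gripper_width: 0.0215
```

```bash
python3 look.py; python3 arc2.py 67 80 4 26 30 -1 .029
```

```text
top 0.484 dx px 0.2777777777777778 rise mm -14.9
mid 0.953 dx px 0.0 rise mm 19.1
plate 0.779 dx px 0.2777777777777778 rise mm 14.9
[324.1 252.7]
leverW 0.57 [392.2 198.2 173.4 104.9]
radial F -18.7 tangential -8.2
t 36.325 [0.5791 0.0179 0.1143] F [  0.4  -6.6 -20.4] w 0.0213 q [-17.5  69.3  44.2  53.6 -33.3  94.7 -67.4]
[1, -0.0, -0.33, -0.34, -1.0, 0.0, -0.0]
[1, -0.0, -0.68, -0.66, -2.0, 0.0, -0.0]
[1, -0.0, -1.01, -0.99, -3.0, 0.0, -0.0]
[1, -0.0, -1.36, -1.31, -4.0, 0.0, -0.0]
```

```bash
python3 - <<'E'
from h import *
s=cams.read_camera('scene'); cv2.imwrite('pics/s12.png',s); r=cv2.imread('pics/s10.png')
for im in (r,s):
    g=cv2.cvtColor(im,6)[96:204:4,312:400:2]
    print('\n'.join(''.join(' .:-=+*#%@'[min(9,v//22)] for v in row) for row in g)); print('----')
E
python3 arc2.py 66 80 5 26 26 -1.2 .029
```

```text
---- ............:---------+************+---
****=    .   ...=***************************
**....... .......***************************
**=... ........:.***************************
***.... .......:-=**************************
****..........:..::.************************
****=.. .......... *************************
*****= ......... =**************************
*******=........=***************************
********::...=**********+=+*****************
********::...=******+===+++*****************
********:-...=******+**++*+===-*************
*********:--=*******+***+++===-*************
***********************++++==--*************
********************+****+*+==-*************
********************+***+++===-*************
************************+++===+*************
***********************#****=-+*************
++++++++++++++++++++****+++==-=+++++++++++++
+===================****++===--=============
++++++++=::..-+=:+++++=------====+++++++++++
+++===---:.:-::--+*++++++==-====-:=+==++++++
------:+++=::-+***************=---====++++++
+++++++==++.::::-=+**+**=--:=:--====++++++++
-----:::::::::::-==-
[... 971 characters left out ...]
+++
+=======---=========++++=--=-====--=========
++++++++=-:..:#*+*****+++=-=====++--=+++++++
++++++++..:-=::=+****-+****=-----++=+=++++++
++++++++++=---=**+=+*----..-=:---====+++++++
+++++++++++--:::-==---:.....---:===+++++++++
-----:::::---:::-==--:.....:+=-=++++++++++++
--------:::--:::-----:..:+*=+====-:=##=-----
---------.::-.::--+-::-:-:=--:+---++==-:....
----
radial F -18.9 tangential -8.4
t 36.375 [0.5791 0.018  0.1143] F [  0.7  -7.9 -20.7] w 0.0215 q [-17.5  69.3  44.2  53.7 -33.3  94.7 -67.4]
[1, -0.0, -0.33, -0.3, 0.0, 0.0, 0.0]
[1, -0.0, -0.66, -0.58, 0.0, 0.0, 0.0]
[1, -0.0, -1.0, -0.86, 0.0, 0.0, 0.0]
[1, -0.0, -1.33, -1.14, 0.0, 0.0, 0.0]
[1, -0.0, -1.67, -1.4, 0.0, 0.0, 0.0]
```

Call:
send_rows(
  series=[
    [[1,0,-0.33,-0.3,0,0,0],[1,0,-0.66,-0.58,0,0,0],[1,0,-1,-0.86,0,0,0],[1,0,-1.33,-1.14,0,0,0],[1,0,-1.33,-1.14,0,0,0]],
  ],
)

```text
t: 37.0
eef_pos: [0.5958, 0.0194, 0.1186]
orientation: [[0.086, -0.894, -0.439], [-0.996, -0.077, -0.039], [0.002, 0.441, -0.897]]
wrist_force: [-2.7, -5.2, -20.5]
gripper_width: 0.0211
```

```bash
python3 look.py; python3 arc2.py 76 90 5 26 26 -1 .029
```

```text
top 0.461 dx px 0.2777777777777778 rise mm -14.9
mid 0.962 dx px 0.0 rise mm 18.4
plate 0.736 dx px 0.0 rise mm 15.6
[324.1 252.7]
leverW 0.57 [392.2 198.2 173.4 104.9]
radial F -19.8 tangential -8.0
t 37.1 [0.5957 0.0194 0.1185] F [ -2.5  -6.4 -21.2] w 0.0213 q [-16.   70.8  44.   47.2 -33.8  98.6 -69.7]
[1, -0.0, -0.37, -0.24, 0.0, 0.0, 0.0]
[1, -0.0, -0.74, -0.47, 0.0, 0.0, 0.0]
[1, -0.0, -1.12, -0.69, 0.0, 0.0, 0.0]
[1, -0.0, -1.49, -0.91, 0.0, 0.0, 0.0]
[1, -0.0, -1.88, -1.11, 0.0, 0.0, 0.0]
```

Call:
send_rows(
  series=[
    [[1,0,-0.37,-0.23,0,0,0],[1,0,-0.75,-0.45,0,0,0],[1,0,-1.13,-0.66,0,0,0],[1,0,-1.5,-0.88,0,0,0],[1,0,-1.5,-0.88,0,0,0],[1,0,-1.5,-0.88,0,0,0]],
  ],
)

```text
t: 37.85
eef_pos: [0.6127, 0.0209, 0.1199]
orientation: [[0.086, -0.894, -0.44], [-0.996, -0.076, -0.039], [0.002, 0.442, -0.897]]
wrist_force: [-5.8, -5.7, -20.0]
gripper_width: 0.0208
```

```bash
cat > meas.py <<'E'
from h import *
# rise: photometric fit of the shift of the stack (lift-down wrist of bands) + lever line angle in the scene picture
r=cv2.cvtColor(cv2.imread('pics/s10.png'),6).astype(np.float32); s8=cams.read_camera('scene'); s=cv2.cvtColor(s8,6).astype(np.float32); cv2.imwrite('pics/s13.png',s8)
cs=cam('scene'); k=(proj(cs,(.63,-.097,.15))-proj(cs,(.63,-.097,.1675)))[1]/17.5
for n,(y0,y1,x0,x1) in {'stack in':(142,180,355,370),'bands':(146,182,353,373),'plate right':(176,192,366,385)}.items():
    T=r[y0:y1,x0:x1]; best=[]
    for d in np.arange(-1,10,.1):
        M=np.float32([[1,0,0],[0,1,d]]); w=cv2.warpAffine(s,M,(640,400),flags=cv2.INTER_CUBIC)[y0:y1,x0:x1]
        best.append((np.corrcoef(w.ravel(),T.ravel())[0,1],d/k))
    print(n,np.round(max(best),3))
g=s8[130:184:2,310:342]; g=cv2.cvtColor(g,6)
print('\n'.join(''.join(' .:-=+*#%@'[min(9,v//18)] for v in row) for row in g))
for a in (70,80,90): print(a,(proj(cs,np.array([.6200,.0225,.055])+.09*np.array([-np.cos(np.radians(a)),-.087*np.cos(np.radians(a)),np.sin(np.radians(a))]))-[310,130]).round(1))
print('pivot',(proj(cs,(.62,.0225,.055))-[310,130]).round(1))
E
python3 meas.py; python3 arc2.py 86 92 2 26 26 -1 .029
```

```text
stack in [ 0.978 17.345]
bands [ 0.956 17.345]
plate right [ 0.843 16.835]
######################+........:
#####################+--.....++:
#####################*-:.....+*-
####################*--.....+#*-
%#%%%%%%%#%%%%%%%%%*--.....:**=:
%%%%%%%%%%%%%%%%%#%*-.....:*#=-.
%%%%%#%%%%%%%%%%%%*:......*#=-::
%%%%%%%%%%%%%%%%*........+#*-:..
%%%%%%%%%%%%%%%*  ......-+*=:...
%%%%%%%%%%%%%%%* ...... ..:-----
%%%%%%%%%%%%%%%%%#*.......+%%%%%
%%%%%%%%%%%%%%%#%%*--:..+%%%%%%%
%%%%%%%%%%%%%%%%%%%*----*%%%%%%%
%%%%%%%%%%%%%%%%%%%*====*#%#%%%%
%%%%%%%%%%%%%%%%%%%*====-*%%%%%%
%%%%%%%%%%%%%%%%%%%*=====*%%%%%%
%%%%%%%%%%%%%%%%%%%*-====*%%%%%%
%%%%%%%%%%%%%%%%%%%*-====*%%%%%%
%%%%%%%%%%%%%%%%%%%*-====*%%%%%%
*******************+-====+******
*******************+-===-+******
*****+++++++++++++++====-+++++++
+++++++++++++++++++=:==--=+++++=
******************+::--::.::-+%%
*****************+:::::::-=+++**
*****************+..:::-=++=-:--
*******************+.:::===--===
70 [12.2 21.3]
80 [17.2 18.5]
90 [22.3 16.7]
pivot [22.4 48.7]
radial F -18.8 tangential -8.4
t 37.9 [0.6127 0.0209 0.1199] F [ -6.6  -6.4 -19.3] w 0.0211 q [-14.3  72.7  43.7  39.9 -34.5 102.7 -72.4]
[1, -0.0, -0.46, -0.14, 0.0, 0.0, 0.0]
[1, -0.0, -0.88, -0.34, 0.0, 0.0, 0.0]
```

Call:
send_rows(
  series=[
    [[1,0,-0.02,0.05,0,0,0],[1,0,-0.02,0.05,0,0,0],[1,0,-0.02,0.05,0,0,0],[1,0,-0.02,0.05,0,0,0],[1,0,-0.02,0.05,0,0,0],[1,0,-0.02,0.05,0,0,0]],
  ],
)

```text
t: 38.65
eef_pos: [0.6126, 0.0209, 0.1198]
orientation: [[0.086, -0.894, -0.44], [-0.996, -0.076, -0.039], [0.002, 0.442, -0.897]]
wrist_force: [-5.7, -5.6, -14.2]
gripper_width: 0.0211
```

```bash
python3 meas.py; python3 arc2.py 86 92 1 26 26 0 .029
python3 - <<'E'
from h import *
a=cv2.imread('pics/top0.png'); b=cams.read_camera('top')
for n,(u,v,h) in {'tape':(367,155,18),'block':(366,228,15),'cover':(399,251,16),'pad':(392,158,12),'orange':(276,191,15)}.items():
    m=cv2.matchTemplate(b[v-h-8:v+h+8,u-h-8:u+h+8],a[v-h:v+h,u-h:u+h],5); _,c,_,l=cv2.minMaxLoc(m); print(n,round(c,2),l[0]-8,l[1]-8)
E
```

```text
stack in [ 0.98  17.345]
bands [ 0.957 17.345]
plate right [ 0.842 16.835]
######################+........:
#####################+--.....++:
#####################*--.....+*-
####################*--.....+#*-
%%%%#%%%%%%%%%%#%%#*--.....:+*-:
%%%%%%%%%%%%%%%%%%%*-.....:*#=::
%%%%%%%%%%%%%%%%%%*:......*#=-:.
%%%%%%%%%%%%%%%%*........+#*-::.
%%%%%%%%%%%%%%%*  ......-**=:...
%%%%%%%%%%%%%%%*  ........------
%%%%%%%%%%%%%%%%%#*.......+%%%%%
%%%%%%%%%%%%%%%%%%*:-:..+%%%%%%%
%%%%%%%%%%%%%%%%%%%*----*%%%%%%%
%%%%%%%%%%%%%%%%%%%*====*###%%%%
%%%%%%%%%%%%%%%%%%%*====-+%%%%%%
%%%%%%%%%%%%%%%%%%%*=====*%%%%%%
%%%%%%%%%%%%%%%%%%%*=====*%%%%%%
%%%%%%%%%%%%%%%%%%%*-====*%%%%%%
%%%%%%%%%%%%%%%%%%%*-====*%%%%%%
*******************+-====+******
*******************+:===-+******
*****+++++++++++++++====-=+*++++
+++++++++++++++++++=:==--=+++++=
******************+::--::.::-+%%
*****************+:::::::-=+++*#
*****************+.::::-=++=---=
*******************+..::===-:===
70 [12.2 21.3]
80 [17.2 18.5]
90 [22.3 16.7]
pivot [22.4 48.7]
radial F -13.6 tangential -8.2
t 38.7 [0.6126 0.0209 0.1198] F [ -6.7  -5.6 -14.1] w 0.0208 q [-14.3  72.7  43.7  39.9 -34.5 102.6 -72.4]
[1, -0.0, -0.84, -0.43, 0.0, 0.0, 0.0]
tape 0.94 0 0
block 1.0 0 0
cover 1.0 0 0
pad 0.94 0 0
orange 0.78 0 0
```

The hold is stable: the lever is about upright, the table is about 17.3 mm up, the stack is intact and the bystanders haven't moved. Handing in.

```bash
python3 -c "
from workcell import order
print(order.close_job())"
```

```text
the job is handed in; nothing more can be done
None
```

I nested both loose cups in the bolted cup and let go. I then swung the cam lever up and handed the job in at about 39 s with the gripper still pinching the roller at 60 N. The hand-in gave no verdict.

**Slips on the way:** the roller slipped out of the pads twice, at lever angles of roughly 66° and 69°, and each time the lever sprang back to rest. After each slip the scene picture matched the lift-down picture, so the stack was not disturbed. A third attempt, tilting the tool to keep the pads on the roller, first failed because a wrist joint reached its limit. A deeper grip, tilting the tool only part of the way and easing off the force, then brought the lever up without slipping.

**Last checks:**

| Check | Result |
|---|---|
| Table rise | 17.3 mm by two matches on the stack; 16.8 mm by a weaker match on the plate (limit 16.7 mm) |
| Lever angle | about 87°, judged from the scene picture |
| Hold | lever and grip steady over the last 0.75 s; about 15 N at the wrist |
| Stack | upright and moved as one; the final match of the cups was good (0.98) |
| Tape, block, cover and pad | no shift in the top picture |
| Orange cup | also no shift, but a weaker match (0.78) |

**Not fully confirmed:** in my first-pass matching script, the top cup could no longer be matched near the top of the swing because the gripper was behind it, and that script's middle-cup readings jumped by one band. The final figures come from a second script. My 12 pictures were used up before the final hold, so those checks are numerical only.

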